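# Tighten a union nut by hand, then with the wrench

### The job

The big captive union nut on the large pipe tee is loose. With the fingers turn it clockwise (seen from above) until its pointer points at the raised arc on the flange, then finish with the large wrench until the pointer comes up against the stop pin; use only the wrench on the nut beyond the arc. Then lay the wrench, without dropping it, flat on the rubber mat again and leave everything else as it is.

Things in the scene. Friction and masses are not known exactly. Their poses are not given: they have to be found in the camera images.
- tee: Large steel pipe tee, fixed, on a white plastic foot 140 x 140 x 12 mm. Origin: centre of the foot's underside, on the nut's upright axis; z up. Column 48 mm across; round flange 120 mm across, its top 76 mm above the table. A blanked side pipe (34 mm across, end flange 56 mm across, centre 40 mm high) runs 128 mm along +x.
- arc_mid (a point): Middle of the raised arc on the tee's flange, top face: 53 mm from the nut's axis, 83 mm above the table, at +5 deg from the tee's x (counter-clockwise). The arc is 9 mm wide, 7 mm high, and spans about 14 deg to each side: the hand-tight zone.
- stop_pin (a point): Top of the stop pin on the flange: 8 mm across, 43 mm from the nut's axis, 85 mm above the table, at -45 deg from the tee's x.
- nut (a joint): The big captive nut's turn, rad: 0 loose, grows as it is turned clockwise seen from above (tightened), hard stop at 1.9 with the pointer against the pin; the pointer points at the raised arc from 1.0 to 1.45. Starts between 0 and 0.45, stays where it is left, takes about 0.4 N m to turn. The pointer's direction in the tee's frame is 75 deg minus this value.
- nut_mid (a point): On the big nut's axis, 101 mm above the table, mid-height of its steel hexagon: 46 mm across flats, 53 over corners, from 85 to 117 mm high; a dome 36 mm across on top up to 128 mm; a round collar 68 mm across below (77 to 85 mm). Turns with the nut: x points along the pointer and is square to a flat (flats face 0, 60, 120.. deg from x), z up.
- nut_pointer (a point): Tip of the nut's pointer, top face: a tab 8 mm wide on the collar, below the middle of one flat, reaching 46 mm from the axis, 85 mm above the table.
- wrench: Large loose open-ended steel wrench, 200 mm long, 0.25 to 0.5 kg, flat on the mat. Origin: centre of the open jaw (nut's axis when seated), at the underside; x out of the mouth, z up. Jaws 49 mm apart, 14 mm high, parallel from the throat at x=-28 to x=14 mm, flaring to 26; head 96 mm wide. Handle 24 mm wide, 20 mm high, x=-57 to -174 mm. Centre of mass x=-72 mm.
- wrench_grip (a point): Good place to grip the large wrench: on its handle 90 mm behind the jaw centre, 10 mm above the underside; axes as the wrench.
- wrench_end (a point): End of the large wrench's handle, 174 mm behind the jaw centre, 10 mm above the underside.
- mat: Black rubber mat, fixed, 260 (x) x 280 (y) x 5 mm; origin at the centre of its underside. Both wrenches lie on it along its x, side by side, in either order.
- small_wrench: Small open-ended wrench, 145 mm long, jaws 34 mm apart; same shape, too small for the big nut. Leave it. Origin at its jaw centre.
- small_tee: Small pipe tee with a small captive nut, fixed, foot 110 mm square, top 74 mm above the table. Leave it. Origin: centre of the foot's underside.
- small_nut_corner (a point): A corner of the small tee's captive nut (32 mm across flats), 18.5 mm from its axis. Leave it.
- bottle_a: Dark full bottle, 72 mm across, 210 mm tall, upright. Leave it. Origin: centre of its underside.
- bottle_b: Another dark bottle like it. Leave it.
- cup: Steel sampling cup, 68 mm across the rim, 62 mm tall. Leave it. Origin: centre of its underside.
- spare_nut: Loose spare hex nut, 46 mm across flats, 30 mm tall, hollow. Leave it. Origin: centre of its underside.
- blank_cap: Loose steel blank cap with a stub, 64 mm across, 24 mm tall. Leave it. Origin: centre of its underside.
Things that resemble listed ones, but are neither listed nor needed, are in the scene too. Leave any yellow look-alike of the wrench alone. What is shaped like the tee but brown is not meant.

How it is judged:
On the way, in this order (a step that is already met when the one before it is completed fails the run):
1. the fingers turn the big nut until its pointer points at the raised arc (joint between 0.95 and 1.5 with the fingers on the nut) (value of joint nut between 0.95 and 1.5 rad and contact force between the fingers and nut above 1 N), for 0.1 s.
2. the large wrench brings the nut to the stop (joint above 1.82 with the wrench bearing on the nut) (value of joint nut above 1.82 rad and contact force between wrench and nut above 1 N), for 0.1 s.
At the end, for the whole second after the job is handed in: The nut's pointer is at the stop pin (joint above 1.8), and the large wrench lies at rest flat on the mat (tilt under 0.06 rad, underside within 7 mm of the mat's top), its jaw centre and its handle end both over the mat (5 mm over its edge allowed) (value of joint nut above 1.8 rad and x of wrench in the frame of mat between -0.135 and 0.135 m and y of wrench in the frame of mat between -0.145 and 0.145 m and x of wrench_end in the frame of mat between -0.135 and 0.135 m and y of wrench_end in the frame of mat between -0.145 and 0.145 m and height (world z) of wrench below 0.012 m and angle between wrench's own z axis and vertical below 0.06 rad and linear speed of wrench below 0.02 m/s); the robot touches nothing.
It fails at once if the fingers touch the big nut beyond the raised arc (joint above 1.6) (value of joint nut above 1.6 rad and contact force between the fingers and nut above 1 N).
It fails at once if the wrench is used on the big nut before it is turned to the arc by hand (joint under 0.9) (value of joint nut below 0.9 rad and contact force between wrench and nut above 1 N).
It fails at once if the large wrench is dropped (falls faster than 0.7 m/s with no finger on it) (linear speed of wrench above 0.7 m/s and contact force between the fingers and wrench below 0.1 N).
It fails at once if the small tee's nut is turned (distance of small_nut_corner from where it was at the start of the episode above 0.006 m).
It fails at once if a bystander is moved by more than 30 mm (distance of any of bottle_a, bottle_b, cup, spare_nut, blank_cap, small_wrench from where it was at the start of the episode above 0.03 m).
It also fails if it takes over 58 s, if anything falls off the work surface, if the arm or the gripper's body presses on something with over 40 N, if the wrist force passes 120 N, or if a joint passes its speed limit or range.

### The arm

A 7-joint arm with a two-finger parallel gripper is mounted at the origin on the work surface. World frame = base frame: x ahead of the robot, y to its left, z up, the work surface at z = 0. Lengths are in m, angles in rad, forces in N, time in s.
With the tool pointing down it reaches from about 0.425 to 0.925 m from the base axis. Payload 6.8 kg.
Tool frame: the origin (TCP) lies between the finger pads; the fingertips stand r.tips_ahead ahead of it and the grasp point (between the pads) lies 5 mm behind it (r.tips_ahead is the distance from the TCP to the fingertips, in m); z points along the fingers, y is the line along which they close (so a half turn about z gives the same grasp; the last joint's range is limited). The gripper opens to 85 mm and grips with 20 to 120 N. Pads are 22 mm wide; open, the fingers measure 114 mm over their backs; the gripper's body (76 mm by 85 mm) begins 54 mm behind the grasp point. The pads swing forward as they close: fully open they stand 13 mm farther back than shut.
Start: joints at [1.175, 0.477, 0.022, 1.555, -0.011, 1.109, -0.083], TCP at [0.192, -0.647, 0.206] pointing down, gripper open.
Joint ranges: [-2.96, 2.96], [-0.34, 2.1], [-1.41, 1.46], [0.24, 2.44], [-1.37, 4.51], [0.17, 1.92], [-2.96, 2.96]. Speed limits (rad/s): [2.39, 2.39, 3.14, 3.14, 3.14, 3.14, 3.14].

### API

Orientations are given as a rotation vector (axis times angle).
In Python, from bench import r gives the robot as it stands.
- The arm moves only by the tool move_arm, never from a script. Its argument "rows" is one flat list of numbers, 4 for each row, row after row: the shift along the tool's x, y, z in cm, then the turn about the tool's z in degrees. In form: [tx, ty, tz, twist, tx, ty, tz, twist, ...]. A call has 1 to 10 rows; each row is the pose to reach, as a shift and turn from the pose commanded when the call began, along the tool's axes at that moment; what a row does not reach only later rows make up. A row lasts 1/8 s, in which the tool goes at most 62.5 mm and 10.7 degrees, less where a joint would pass 70% of its speed; a pose out of reach is approached as far as the arm can. A call with a gripper value outside its range is refused whole. "fingers" is the opening, from 0 (shut) to 1 (fully open), set as the call begins (left out, the last holds). The fingers move at their own pace and stop on an object; "newtons" is the grip in N (left out, the last holds). Time passes only in rows, so rows that repeat a pose let the fingers close. It gives the time, the measured TCP pose, the force, the opening and the grip force at its end, in the units of the state.
- r.get_obs(): the state, without advancing time (a new reading comes with each control period).
- r.grab_frame(name): name is "side" or "top" or "wrist"; returns the picture (384x512x3 uint8, blue, green, red); there is no depth.
- r.camera_params(name): a dict with "fx", "fy", "cx", "cy" (pixels), "k1" (the pictures are not rectified: a ray, as slopes to the right and down, at radius r is drawn at 1 + k1 r^2 times it, then the intrinsics apply), "world_from_camera" (4x4, takes a point from camera to world coordinates). Camera axes: x right, y down, z forward; pixel columns grow to the right and rows downward; lengths in m; the calibration is good to about 2 mm. A picture is of the moment at which its call begins: read the wrist's pose just before it. camera_params takes no time and is no camera call; for the wrist camera it gives the pose at the moment of the call.
- r.hand_in(): hands the job in; it is judged then, once.
The state is a dict: "clock": time; "joints": joint angles; "qvel": joint speeds; "tau": joint torques, N m; "tcp_pos": TCP position; "orientation": TCP orientation; "contact_force": force on the tool from outside, world axes, zero at the start; "moment": the same for the moment, N m; "grip_width": finger opening in m; "gripper_force": force on a finger pad.
Only numpy, scipy, OpenCV 4.12 (cv2) and the standard library are available. Lean on these libraries where they do the work, as an engineer would, in place of code of your own. Each camera call takes 0.05 s, during which the arm holds its last target. There are 200 camera calls.

## Working session

There is one attempt and no reset: what is moved stays moved. The work goes in short steps, Python scripts to look and compute and a tool call to move; the robot and the scene stay as the last step left them, time stands still between calls to the robot, and variables do not carry over. Pictures are saved under pics/ and viewed, at most 10 in all, crops included, and the job is handed in when it is done.

Besides the shell and the picture viewer there is one more tool, called after "Call:" as name(argument=value, ...) on one line, values as JSON. move_arm: Moves the arm, as the interface text tells. Its arguments: {"type":"object","properties":{"rows":{"type":"array"},"fingers":{"type":"number"},"newtons":{"type":"number"}},"required":["rows"]}

```bash
mkdir -p pics; ls
cat > h.py <<'E'
import numpy as np, cv2
from bench import r
from scipy.spatial.transform import Rotation as R
def ray(cam,uv):
    p=cam; u=np.atleast_2d(np.array(uv,float))
    K=np.array([[p['fx'],0,p['cx']],[0,p['fy'],p['cy']],[0,0,1]])
    d=cv2.undistortPoints(u[:,None],K,np.array([p['k1'],0,0,0,0]))[:,0] 
    T=np.array(p['world_from_camera']); D=np.c_[d,np.ones(len(d))]@T[:3,:3].T
    return T[:3,3],D
def onplane(cam,uv,z):
    o,D=ray(cam,uv); return o+D*((z-o[2])/D[:,2])[:,None]
def tri(c1,uv1,c2,uv2):
    o1,d1=ray(c1,uv1);o2,d2=ray(c2,uv2);d1=d1[0];d2=d2[0]
    s=np.linalg.lstsq(np.c_[d1,-d2],o2-o1,rcond=None)[0]
    a=o1+s[0]*d1;b=o2+s[1]*d2
    return (a+b)/2,np.linalg.norm(a-b)
def proj(cam,P):
    T=np.linalg.inv(np.array(cam['world_from_camera']));q=np.atleast_2d(P)@T[:3,:3].T+T[:3,3]
    s=q[:,:2]/q[:,2:];s=s*(1+cam['k1']*(s**2).sum(1))[:,None]
    return np.c_[cam['fx']*s[:,0]+cam['cx'],cam['fy']*s[:,1]+cam['cy']]
E
python3 - <<'E'
from h import *
print(r.tips_ahead); o=r.get_obs(); print({k:np.round(v,3) for k,v in o.items()})
for n in('top','side','wrist'):
    c=r.camera_params(n); f=r.grab_frame(n); cv2.imwrite(f'pics/{n}0.png',f); print(n,{k:np.round(v,3) for k,v in c.items()})
f=cv2.resize(cv2.imread('pics/top0.png'),(800,600),interpolation=cv2.INTER_CUBIC);cv2.imwrite('pics/top0b.png',f)
f=cv2.resize(cv2.imread('pics/side0.png'),(800,600),interpolation=cv2.INTER_CUBIC);cv2.imwrite('pics/side0b.png',f)
E
```

```text
pics
0.014
{'clock': np.float64(0.0), 'joints': array([ 1.175,  0.478,  0.022,  1.556, -0.011,  1.109, -0.083]), 'qvel': array([-0.001,  0.   ,  0.002,  0.   , -0.   , -0.001, -0.001]), 'tau': array([-1.0000e-03, -5.9645e+01,  1.6080e+00, -2.8120e+01,  1.3000e-02,
        9.0000e-03, -0.0000e+00]), 'tcp_pos': array([ 0.191, -0.647,  0.205]), 'orientation': array([-3.107e+00, -4.500e-01,  1.000e-03]), 'contact_force': array([ 0.168, -0.242,  0.423]), 'moment': array([-0.008,  0.005, -0.024]), 'gripper_force': np.float64(0.0), 'grip_width': np.float64(0.085)}
top {'fx': np.float64(353.809), 'fy': np.float64(353.809), 'cx': np.float64(250.102), 'cy': np.float64(195.158), 'k1': np.float64(-0.053), 'world_from_camera': array([[ 0.   , -0.995,  0.103,  0.394],
       [-1.   , -0.003, -0.028,  0.009],
       [ 0.028, -0.103, -0.994,  1.024],
       [ 0.   ,  0.   ,  0.   ,  1.   ]])}
side {'fx': np.float64(401.214), 'fy': np.float64(401.214), 'cx': np.float64(256.439), 'cy': np.float64(189.892), 'k1': np.float64(-0.097), 'world_from_camera': array([[-0.985, -0.13 ,  0.109,  0.387],
       [-0.17 ,  0.736, -0.655,  0.661],
       [ 0.005, -0.665, -0.747,  0.861],
       [ 0.   ,  0.   ,  0.   ,  1.   ]])}
wrist {'fx': np.float64(321.103), 'fy': np.float64(321.103), 'cx': np.float64(261.015), 'cy': np.float64(191.272), 'k1': np.float64(-0.072), 'world_from_camera': array([[ 0.286, -0.921, -0.264,  0.259],
       [-0.958, -0.275, -0.077, -0.629],
       [-0.002,  0.275, -0.961,  0.373],
       [ 0.   ,  0.   ,  0.   ,  1.   ]])}
```

View pics/top0b.png

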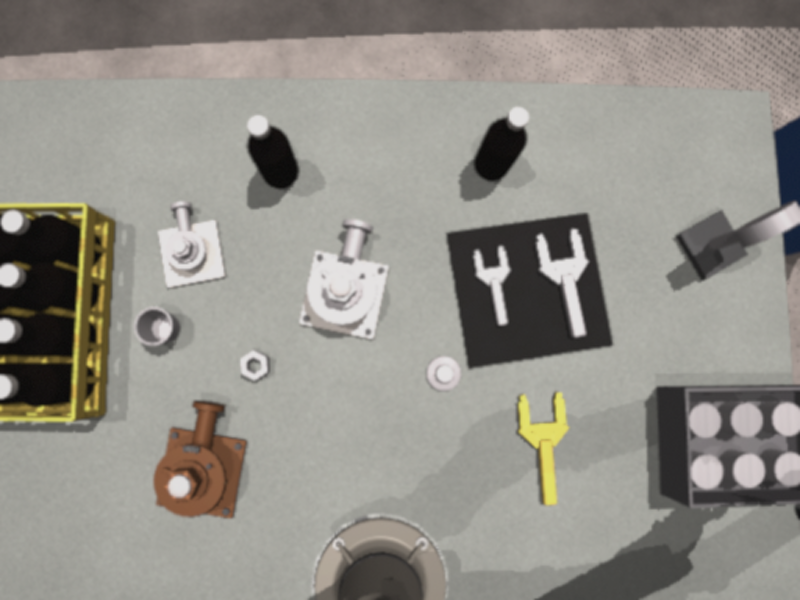

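View pics/side0b.png

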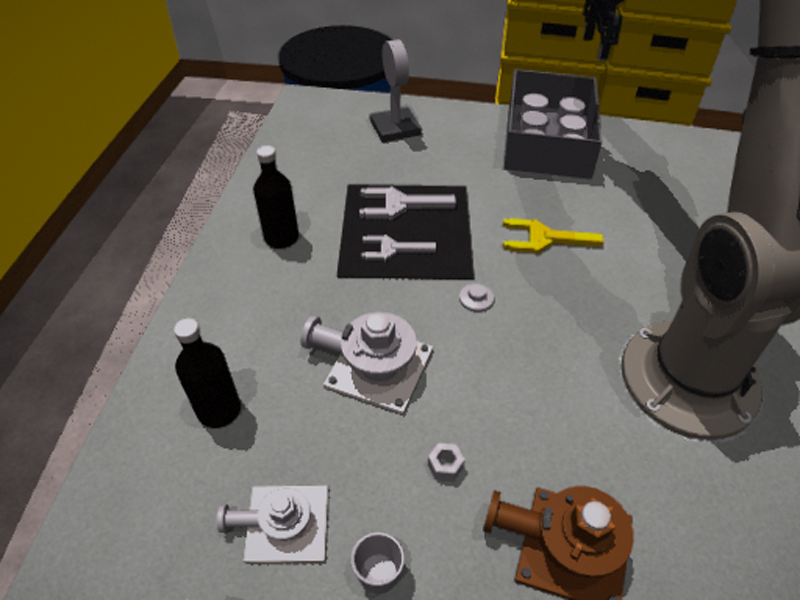

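The top view (800x600) shows the tee's nut dome near (340,288) and its side pipe end near (355,232). The large wrench is the right one on the mat, with its jaw near (562,260) and handle end near (578,333). The small wrench is left of it, the blank cap is at (444,373), and the bottles are at (280,165) and (495,155).

Run:
```python
from h import *
c=r.camera_params('top');s=512/800
def P(u,v,z): return onplane(c,[(u*s,v*s)],z)[0].round(3)
print('dome',P(342,284,.12),'pipeend',P(357,224,.065)); 
print('jaw tips',P(541,237,.02),P(577,232,.02),'throat',P(565,280,.02),'end',P(578,335,.025))
print('mat',[P(*q,.005) for q in((447,233),(587,214),(612,345),(469,367))])
print('bottles',P(285,180,0.0),P(490,170,0), 'cap',P(444,373,.02),'tee foot',[P(*q,.012) for q in((318,252),(388,265),(374,338),(301,326))])
f=cv2.imread('pics/wrist0.png');cv2.imwrite('pics/w0b.png',f)
```

```text
dome [0.522 0.064 0.12 ] pipeend [0.637 0.042 0.065]
jaw tips [ 0.627 -0.301  0.02 ] [ 0.637 -0.37   0.02 ] throat [ 0.546 -0.344  0.02 ] end [ 0.443 -0.363  0.025]
mat [array([ 0.637, -0.126,  0.005]), array([ 0.677, -0.397,  0.005]), array([ 0.425, -0.435,  0.005]), array([ 0.385, -0.164,  0.005])]
bottles [0.739 0.182 0.   ] [ 0.763 -0.211  0.   ] cap [ 0.375 -0.116  0.02 ] tee foot [array([0.597, 0.116, 0.012]), array([ 0.573, -0.014,  0.012]), array([0.438, 0.011, 0.012]), array([0.46 , 0.145, 0.012])]
```

View pics/w0b.png

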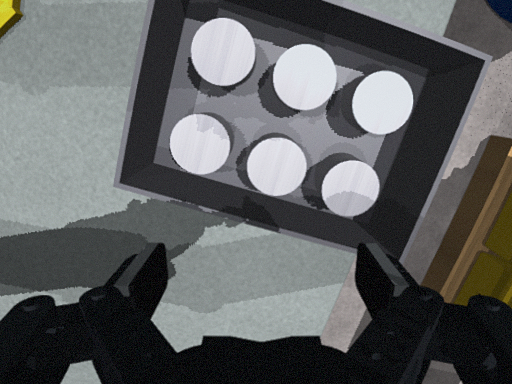

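Call:
move_arm(rows=[5.2, -2.5, -0.6, 1, 10.4, -5, -1.2, 2, 15.5, -7.5, -1.8, 3, 20.7, -10, -2.5, 4, 25.8, -12.5, -3.2, 5, 31, -15, -4, 6, 36, -17.5, -4.5, 7, 41.1, -19.9, -4.5, 7, 41.1, -19.9, -4.5, 7])

```text
clock: 1.27
tcp_pos: [0.5334, -0.3339, 0.2508]
orientation: [-3.127, -0.275, -0.003]
contact_force: [-0.2, 0.2, -0.3]
grip_width: 0.0851
gripper_force: 0.0
```

```bash
cat >> h.py <<'E'
def st():
    o=r.get_obs();Rm=R.from_rotvec(o['orientation']).as_matrix()
    print('t',round(float(o['clock']),2),'p',np.round(o['tcp_pos'],4),'yawx',round(np.degrees(np.arctan2(Rm[1,0],Rm[0,0])),2),'zax',Rm[:,2].round(3),'F',np.round(o['contact_force'],1),'M',np.round(o['moment'],2),'g',round(float(o['grip_width']),4),round(float(o['gripper_force']),1),'j',np.round(o['joints'],2))
    return o,Rm
def to(p,yaw=None):
    o,Rm=st();d=Rm.T@(np.array(p)-o['tcp_pos'])*100
    y=np.degrees(np.arctan2(Rm[1,0],Rm[0,0]))
    print('shift cm',d.round(2),'twist',None if yaw is None else round(((y-yaw+180)%360)-180,2))
def shot(n):
    c=r.camera_params('wrist');f=r.grab_frame('wrist');cv2.imwrite(f'pics/{n}.png',f)
    np.save(f'pics/{n}.npy',c,allow_pickle=True);return c,f
def load(n): return np.load(f'pics/{n}.npy',allow_pickle=True).item(),cv2.imread(f'pics/{n}.png')
E
python3 - <<'E'
from h import *
shot('wr1'); to([.52,.065,.25],8)
E
```

```text
t 1.32 p [ 0.5309 -0.3371  0.2507] yawx 9.78 zax [-0.     0.001 -1.   ] F [-0.6  0.6 -0. ] M [-0.01  0.04  0.01] g 0.0857 0.0 j [ 0.55  0.37 -0.11  1.61  0.04  1.16 -0.97]
shift cm [  5.76 -39.81   0.12] twist 1.78
```

View pics/wr1.png

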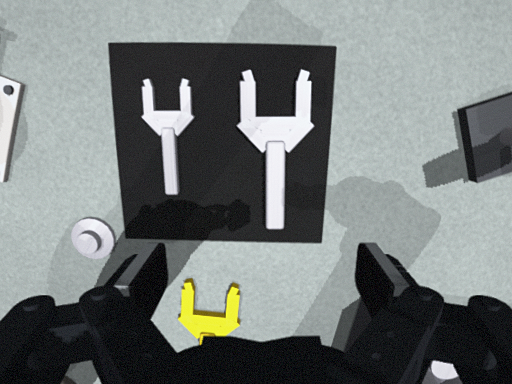

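The wrist picture shows the large wrench pointing up. Its jaw tips are at (249,75) and (304,75), its throat is near (276,118), and its handle runs from (275,142) to (275,228). The small wrench is at (168,135), clear of it. Next I look at the tee.

Call:
move_arm(rows=[0.8, -6, 0, 0, 1.6, -12, 0, 0, 2.4, -18, 0, 0, 3.2, -24, 0, 0, 4, -30, 0, 0, 5, -36, 0, 0, 5.8, -39.8, 0, 0, 5.8, -39.8, 0, 0])

```text
clock: 2.33
tcp_pos: [0.5204, 0.0646, 0.2512]
orientation: [-3.13, -0.266, 0.0]
contact_force: [0.4, -0.9, 0.4]
grip_width: 0.0852
gripper_force: 0.0
```

Run:
```python
from h import *
st();shot('te1')
# wrench measurement
def blob(f,poly):
    m=np.zeros(f.shape[:2],np.uint8);cv2.fillPoly(m,[np.array(poly,int)],255)
    return m
c,f=load('wr1');g=f.min(2);g[(blob(f,[(220,55),(325,55),(325,238),(220,238)]))==0]=0
m=(g>110).astype(np.uint8);n,l,s,ce=cv2.connectedComponentsWithStats(m);print(s[1:],ce[1:])
for v in (80,100,150,165,180,195,210,225):
    x=np.where(m[v])[0];print(v,x.min(),x.max(),end=' | ')
y=np.where(m[:,265:285].any(1))[0];print('rows',y.min(),y.max())
```

```text
t 2.33 p [0.5204 0.0646 0.2512] yawx 9.72 zax [-0.     0.001 -1.   ] F [ 0.4 -0.9  0.4] M [-0.03  0.01 -0.04] g 0.0852 0.0 j [ 0.06  0.21 -0.34  1.84  0.08  1.11 -1.72]
[[ 237   69   77  160 4852]
 [ 322  199    4   40   94]] [[275.02225886 138.33985985]
 [324.10638298 223.28723404]]
80 244 307 | 100 240 310 | 150 260 290 | 165 266 284 | 180 266 284 | 195 266 284 | 210 266 325 | 225 266 325 | rows 116 228
```

View pics/te1.png

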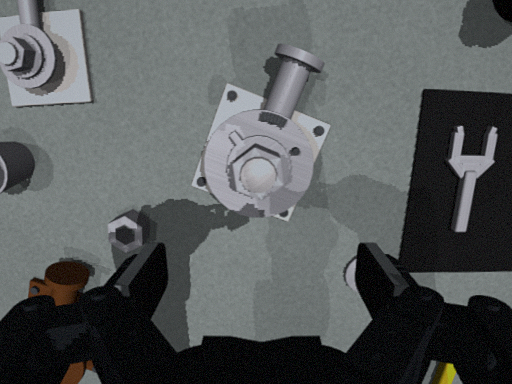

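The tee is visible with its dome at (258,176), the pointer tab at about (234,134), the arc at (275,118) and the pin at (296,151). I crop and enlarge to measure the nut.

Run:
```python
from h import *
c,f=load('te1');cr=cv2.resize(f[90:230,185:335],None,fx=4,fy=4,interpolation=cv2.INTER_CUBIC)
cv2.imwrite('pics/te1c.png',cv2.convertScaleAbs(cr,alpha=1.0))
```

```text
(no output)
```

View pics/te1c.png

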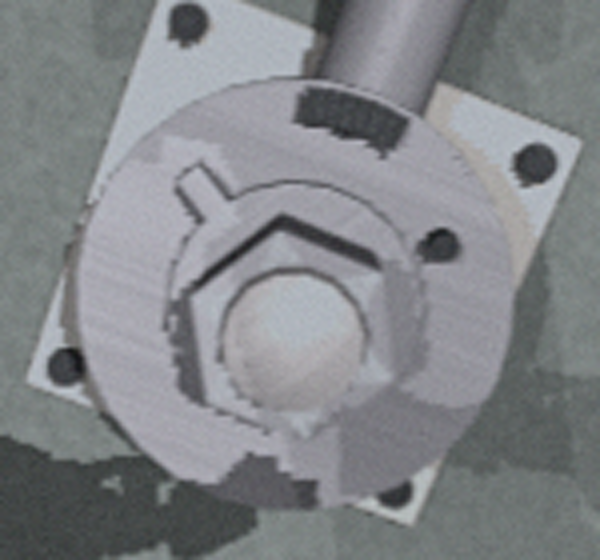

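Run:
```python
from h import *
c,f=load('te1')
Q=lambda pts: np.array(pts)/4.+np.array([185,90])-.375
hx=onplane(c,Q([(280,217),(380,265),(392,385),(305,434),(198,402),(190,292)]),.117)
print('hex',hx[:,:2].round(4).tolist(),'ctr',hx.mean(0).round(4),'R',np.linalg.norm(hx-hx.mean(0),axis=1).round(4))
d=hx-hx.mean(0);a=np.degrees(np.arctan2(d[:,1],d[:,0]));print('corner angles mod60',(a%60).round(1))
fl=onplane(c,Q([(75,290),(517,300),(300,78),(300,510),(140,140),(455,440),(130,440)]),.076)[:,:2]
A=np.c_[2*fl,np.ones(len(fl))];x=np.linalg.lstsq(A,(fl**2).sum(1),rcond=None)[0];cen=x[:2];print('flange',cen.round(4),np.sqrt(x[2]+cen@cen).round(4))
def rel(n,p,z,ce=cen):
    q=onplane(c,Q([p]),z)[0,:2]-ce;print(n,np.linalg.norm(q).round(4),np.degrees(np.arctan2(q[1],q[0])).round(1))
rel('pin',(440,241),.085);rel('ptr',(190,176),.085);rel('arc',(353,110),.083);rel('dome',(297,335),.122)
# foot corners from wrist
ft=onplane(c,Q([(580,145),(415,524),(30,385),(165,-5)]),.012);print('foot',ft.round(3)[:,:2].tolist(),ft.mean(0).round(4))
# height check: pin & dome with top cam
ct=r.camera_params('top')
print(proj(ct,np.r_[cen,.122]).round(1))
t=cv2.imread('pics/top0.png');cv2.imwrite('pics/topc.png',cv2.resize(t[150:220,185:260],None,fx=8,fy=8,interpolation=cv2.INTER_CUBIC))
# wrench
cw,w=load('wr1')
P=lambda u,v,z:onplane(cw,[(u,v)],z)[0]
e=P(275,228.5,.025);h1=P(275,150,.025);h2=P(275,225,.025)
print('end',e,'yaw',np.degrees(np.arctan2(*(h1-h2)[1::-1])),'handle width',P(284.5,190,.025)-P(265.5,190,.025))
b=P(276.5,116,.019);print('throat',b,'dist throat-end',np.linalg.norm((b-e)[:2]))
tp=(P(249,70,.019)+P(304,69,.019))/2;print('tips mid',tp,np.linalg.norm((tp-e)[:2]))
```

```text
hex [[0.5495, 0.074], [0.5423, 0.0487], [0.5138, 0.0403], [0.4979, 0.0591], [0.5015, 0.0863], [0.5282, 0.0922]] ctr [0.5222 0.0668 0.117 ] R [0.0283 0.0271 0.0277 0.0255 0.0285 0.0262]
corner angles mod60 [14.8 18.1 12.4 17.5 16.7 16.8]
flange [0.5215 0.0661] 0.06
pin 0.0424 -54.3
ptr 0.0444 47.0
arc 0.0541 -6.4
dome 0.0019 -20.7
foot [[0.574, -0.015], [0.441, 0.011], [0.467, 0.146], [0.596, 0.12]] [0.5195 0.0654 0.012 ]
[[218.1 181.9]]
end [ 0.44533091 -0.36961986  0.025     ] yaw 10.820012484214597 handle width [ 0.00428282 -0.02383722  0.        ]
throat [ 0.58793235 -0.34450936  0.019     ] dist throat-end 0.14479540730191512
tips mid [ 0.6411301  -0.33440106  0.019     ] 0.19894141567039475
```

View pics/topc.png

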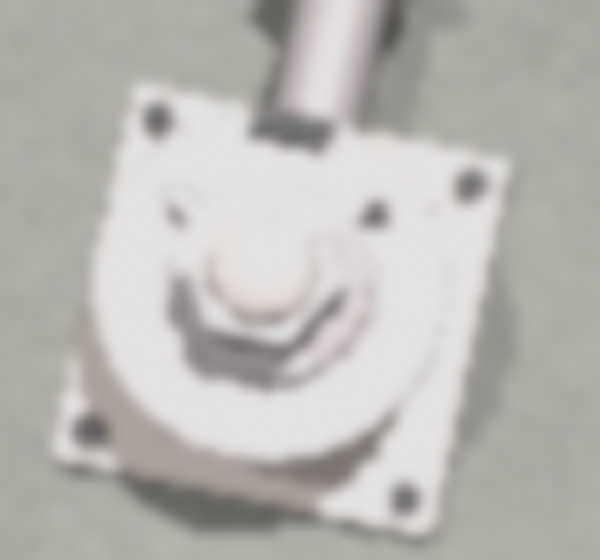

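Run:
```python
from h import *
c,_=load('te1');ct=r.camera_params('top')
print(tri(c,(294.6,150),ct,(231.5,176.4)))
# wrench handle end, top view
cw,w=load('wr1');print(tri(cw,(275,228.5),ct,(578*.64-.5,335*.64-.5)))
to([.5218,.0665,.106],76.5)
```

```text
(array([0.54409852, 0.03160585, 0.07486008]), np.float64(0.0028205560436711874))
(array([ 0.44368914, -0.36785842,  0.0161878 ]), np.float64(0.006423713537072654))
t 2.38 p [0.5206 0.062  0.251 ] yawx 9.54 zax [-0.    -0.001 -1.   ] F [ 0.6 -0.6 -0.2] M [-0.07 -0.05 -0.04] g 0.0854 0.0 j [ 0.06  0.21 -0.34  1.84  0.08  1.11 -1.72]
shift cm [ 0.2  -0.43 14.5 ] twist -66.96
```

Call:
move_arm(rows=[0.2, -0.2, 1, -10, 0.2, -0.2, 2, -20, 0.2, -0.2, 3, -30, 0.2, -0.2, 4, -40, 0.2, -0.2, 5, -50, 0.2, -0.2, 6, -60, 0.2, -0.2, 7, -66.8, 0.2, -0.2, 9, -66.8, 0.2, -0.2, 9, -66.8])

```text
clock: 3.5
tcp_pos: [0.5214, 0.0615, 0.1598]
orientation: [-2.474, -1.935, 0.006]
contact_force: [-0.9, -0.4, 0.6]
grip_width: 0.0855
gripper_force: 0.0
```

Run:
```python
from h import *
to([.5218,.0665,.106],76.5)
```

```text
t 3.5 p [0.5214 0.0615 0.1598] yawx 76.07 zax [-0.003 -0.002 -1.   ] F [-0.9 -0.4  0.6] M [-0.    0.02  0.  ] g 0.0855 0.0 j [ 0.18  0.33 -0.5   1.93  0.19  0.93 -0.66]
shift cm [ 0.51 -0.06  5.37] twist -0.43
```

Call:
move_arm(rows=[0.4, 0, 2, 0, 0.4, 0, 4, 0, 0.4, 0, 5.2, 0, 0.4, 0, 5.4, 0, 0.4, 0, 5.4, 0])

```text
clock: 4.12
tcp_pos: [0.5239, 0.0683, 0.1078]
orientation: [2.471, 1.939, 0.001]
contact_force: [0.5, 0.5, 0.4]
grip_width: 0.0855
gripper_force: 0.0
```

Run:
```python
from h import *
to([.5215,.0663,.106],76.5)
```

```text
t 4.12 p [0.5239 0.0683 0.1078] yawx 76.26 zax [ 0.001 -0.    -1.   ] F [0.5 0.5 0.4] M [-0.   -0.02  0.  ] g 0.0855 0.0 j [ 0.14  0.4  -0.48  1.97  0.25  0.83 -0.71]
shift cm [-0.25 -0.18  0.18] twist -0.24
```

Call:
move_arm(rows=[0, 0, 0, 0, 0, 0, 0, 0, 0, 0, 0, 0, 0, 0, 0, 0, 0, 0, 0, 0, 0, 0, 0, 0], fingers=0, newtons=40)

```text
clock: 4.88
tcp_pos: [0.5234, 0.0685, 0.1072]
orientation: [2.471, 1.94, -0.0]
contact_force: [-0.1, -0.1, -1.4]
grip_width: 0.0003
gripper_force: 0.0
```

Run:
```python
from h import *
st()
```

```text
t 4.88 p [0.5234 0.0685 0.1072] yawx 76.29 zax [-0. -0. -1.] F [-0.1 -0.1 -1.4] M [-0.04 -0.01  0.05] g 0.0003 0.0 j [ 0.14  0.4  -0.48  1.97  0.25  0.82 -0.71]
```

Run:
```python
from h import *
c,f=shot('chk'); s=r.grab_frame('side');cv2.imwrite('pics/side1.png',s)
a=cv2.resize(f,(400,300));b=cv2.resize(s[170:290,150:330],(400,267));b=cv2.copyMakeBorder(b,0,33,0,0,cv2.BORDER_CONSTANT)
cv2.imwrite('pics/chk2.png',np.hstack([a,b]))
```

```text
(no output)
```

View pics/chk2.png

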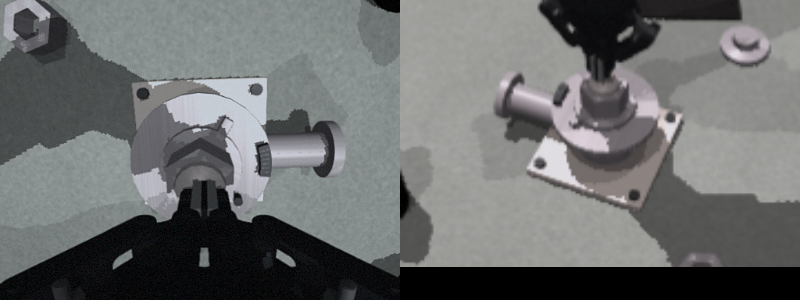

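Run:
```python
from h import *
o,_=st();cs=r.camera_params('side');c,f=load('chk')
S=lambda uv:((uv-[150,170])*[400/180,267/120]+[400,0]).round(0)
W=lambda uv:(uv*400/512).round(0)
for n,p in dict(dome=[.5215,.0663,.128],ptip=list(o['tcp_pos'][:2])+[o['tcp_pos'][2]-.014],pin=[.546,.0317,.085],tcp=o['tcp_pos'],foot1=[.574,-.015,.012],foot2=[.441,.011,.012]).items():
    print(n,'side',S(proj(cs,p)),'wrist',W(proj(c,p)))
ct=r.camera_params('top')
print(tri(cs,np.array([609,100])*0+((np.array([209,88])/np.array([400/180,267/120]))+[150,170]),ct,(218,183)))
```

```text
t 4.97 p [0.5234 0.0685 0.1072] yawx 76.29 zax [-0.  0. -1.] F [ 0.6 -0.8  0.8] M [-0.06 -0.02 -0.03] g -0.0002 0.0 j [ 0.14  0.4  -0.48  1.97  0.25  0.82 -0.71]
dome side [[604.  74.]] wrist [[200. 193.]]
ptip side [[602.  96.]] wrist [[202. 170.]]
pin side [[589.  72.]] wrist [[239. 200.]]
tcp side [[602.  88.]] wrist [[202. 177.]]
foot1 side [[577.  78.]] wrist [[262. 201.]]
foot2 side [[681. 110.]] wrist [[146. 205.]]
(array([0.51845539, 0.06708195, 0.10641779]), np.float64(0.0047777594319248174))
```

Run:
```python
from h import *
c,f=load('chk');o=r.get_obs()
print(c['world_from_camera'].round(3))
for u in range(225,300,4): print(u,f[200:300:6,u].mean(1).astype(int))
for z in (.093,.107,.12,.13,.14,.15): print(z,proj(c,[.5234,.0685,z]).round(0), proj(c,[.5210,.0578,z]).round(0))
```

```text
[[ 0.972 -0.226 -0.065  0.541]
 [-0.235 -0.934 -0.267  0.135]
 [-0.     0.275 -0.961  0.275]
 [ 0.     0.     0.     1.   ]]
225 [ 53  59  87  92  73  78  93  91  97 181 152 142   9  12   6  17   3]
229 [ 62  89  85  88  74  94  93  92  92 111  20   2   4   2  26   4  13]
233 [55 86 88 70 91 94 96 90 11  0 21 17 15 26 23 18 15]
237 [ 96  87  67  98 100  93  93  17   4  24  11  10  14  18   9   4   0]
241 [107  82  75 101 103  97 100  13  11  14  14  19   7  11  14  18   0]
245 [ 96  82  77 108 107 102  99  17  38  43  56  43  23   4  15   1  19]
249 [ 94  83  77 111 117  65  51  48  54  54  55  57  25  18  15   4  19]
253 [ 84  82  94 112 125  88  54  54  52  54  52  55   7  15  11  13  14]
257 [ 82  78 110 118 120 120  48  39  40  42  31  30  51  16   1   4   3]
261 [ 99  98  91 118 118 106   3   8   6   5   3  21  25  19   1  11  14]
265 [ 83  91  73 118 116  65  42  42  37  36  35  25  44   9   6  20  15]
269 [ 84  85  67 105 108  61  51  57  49  50  53  56   2  18  15   8   0]
273 [ 81  85  73 102 110  95  55  48  48  50  52  54  18   4   2   0  20]
277 [ 55  83  85  69  99  97 107  24  40  42  48  41   2  13  17   5  16]
281 [ 53  87  80  64 100  94  97   7   9   7   7   7  26   7   1   3   4]
285 [ 57  74  83 100  75  81  93  16  14   5   1   1  14  15   2   0   3]
289 [ 51  53  87  96 102  78  72 160   3  19  16   6  16   2   0   9   6]
293 [ 56  52  88  96  86  85 113 177 183 139   7   0   6   3  18   5  10]
297 [205 167  60  83  82  78 131 179 178 161 148 148   4   2   9   9   0]
0.093 [[259. 217.]] [[259. 234.]]
0.107 [[259. 226.]] [[259. 244.]]
0.12 [[258. 235.]] [[259. 254.]]
0.13 [[258. 244.]] [[259. 263.]]
0.14 [[258. 253.]] [[259. 274.]]
0.15 [[258. 263.]] [[258. 285.]]
```

Run:
```python
from h import *
a=cv2.imread('pics/side0.png').astype(int);b=cv2.imread('pics/side1.png').astype(int)
m=((b.max(2)<45)&(a.max(2)>60)).astype(np.uint8)
for v in range(180,216): 
    x=np.where(m[v,225:262])[0]+225
    if len(x):print(v,x.min(),x.max(),len(x))
cs=r.camera_params('side');c,_=load('chk')
for z in(.093,.107,.12,.13,.14): print(z,proj(cs,[.5234,.0685,z]).round(1))
for v in (203,205,207,209): print(v,tri(cs,(240,v),c,(261,234)))
```

```text
180 225 256 31
181 228 257 30
182 229 259 28
183 225 259 28
184 225 261 31
185 225 261 30
186 225 261 29
187 225 261 33
188 225 261 35
189 226 261 36
190 227 261 33
191 232 260 29
192 232 258 27
193 233 256 24
194 234 254 21
195 234 253 18
196 234 251 16
197 234 249 12
198 234 246 10
199 234 246 10
200 234 245 8
201 235 244 6
202 238 244 5
203 238 244 5
204 238 243 3
205 238 238 1
0.093 [[241.1 213. ]]
0.107 [[240.9 209.4]]
0.12 [[240.8 206. ]]
0.13 [[240.7 203.3]]
0.14 [[240.6 200.6]]
203 (array([0.52521688, 0.07476132, 0.13659069]), np.float64(0.0035363802830080107))
205 (array([0.52512762, 0.07115016, 0.12597703]), np.float64(0.0010083565464660887))
207 (array([0.52503341, 0.06751337, 0.11521911]), np.float64(0.001575312762314583))
209 (array([0.52493401, 0.06385314, 0.1043188 ]), np.float64(0.004216053269578942))
```

Seen from the side and wrist cameras together, the shut fingertips stand at z≈0.128. That is about 35 mm higher than the reported TCP and `tips_ahead` imply, so they closed above the dome. I'll open and go lower in small steps, watching the force.

Call:
move_arm(rows=[0, 0, 0, 0, 0, 0, 0, 0, 0, 0, 0, 0, -0.2, -0.1, 0, 0, -0.2, -0.1, 0.5, 0, -0.2, -0.1, 1, 0, -0.2, -0.1, 1.5, 0, -0.2, -0.1, 1.5, 0], fingers=1)

```text
clock: 5.98
tcp_pos: [0.5216, 0.0668, 0.0916]
orientation: [-2.47, -1.94, 0.001]
contact_force: [0.7, -0.1, -0.2]
grip_width: 0.0858
gripper_force: 0.0
```

Call:
move_arm(rows=[0, 0, 0.5, 0, 0, 0, 1, 0, 0, 0, 1, 0])

```text
clock: 6.35
tcp_pos: [0.5216, 0.0667, 0.0817]
orientation: [-2.47, -1.94, 0.001]
contact_force: [0.4, 0.4, -0.3]
grip_width: 0.0854
gripper_force: 0.0
```

Run:
```python
from h import *
print(r.tips_ahead)
c,f=shot('op');st()
for z in (.09,.1,.11,.12): print(z,proj(c,[[.5215-.04*.97,.0663+.04*.235,z],[.5215+.04*.97,.0663-.04*.235,z]]).round(0).tolist())
d=f.max(2)<40
for v in range(200,300,5):
    x=np.where(d[v])[0]; L=x[x<259];Rr=x[x>259]; print(v,L.max() if len(L) else None,Rr.min() if len(Rr) else None)
```

```text
0.014
t 6.4 p [0.5218 0.0668 0.0819] yawx 76.29 zax [-0.001 -0.    -1.   ] F [-0.8 -0.1 -0. ] M [ 0.04  0.   -0.05] g 0.0854 0.0 j [ 0.13  0.44 -0.47  1.99  0.27  0.77 -0.73]
0.09 [[185.0, 233.0], [332.0, 233.0]]
0.1 [[180.0, 240.0], [337.0, 240.0]]
0.11 [[175.0, 249.0], [341.0, 249.0]]
0.12 [[170.0, 259.0], [346.0, 259.0]]
200 None 341
205 None 343
210 None 343
215 None 344
220 None 343
225 None 343
230 None 342
235 None 343
240 None None
245 163 359
250 164 358
255 164 357
260 165 357
265 166 309
270 166 309
275 167 355
280 166 356
285 166 357
290 164 358
295 161 361
```

No contact at TCP z 0.082, so the fingers really do stand higher. I go down another 1.7 cm and close.

Call:
move_arm(rows=[0, 0, 0.8, 0, 0, 0, 1.7, 0, 0, 0, 1.7, 0])

```text
clock: 6.78
tcp_pos: [0.5212, 0.0666, 0.0642]
orientation: [-2.47, -1.94, 0.003]
contact_force: [-0.3, -0.6, 0.3]
grip_width: 0.0856
gripper_force: 0.0
```

Call:
move_arm(rows=[0, 0, 0, 0, 0, 0, 0, 0, 0, 0, 0, 0, 0, 0, 0, 0, 0, 0, 0, 0], fingers=0, newtons=40)

```text
clock: 7.4
tcp_pos: [0.5202, 0.0672, 0.0655]
orientation: [-2.469, -1.941, 0.004]
contact_force: [-6.2, 0.3, 8.2]
grip_width: 0.0452
gripper_force: 42.6
```

Run:
```python
from h import *
st()
```

```text
t 7.4 p [0.5202 0.0672 0.0655] yawx 76.35 zax [-0.003 -0.001 -1.   ] F [-6.2  0.3  8.2] M [0.17 1.36 0.15] g 0.0452 42.6 j [ 0.12  0.46 -0.46  2.01  0.29  0.74 -0.75]
```

Call:
move_arm(rows=[0, -0.1, -0.2, 0, 0, -0.1, -0.2, 9, 0, -0.1, -0.2, 18, 0, -0.1, -0.2, 27, 0, -0.1, -0.2, 36, 0, -0.1, -0.2, 45, 0, -0.1, -0.2, 51, 0, -0.1, -0.2, 56, 0, -0.1, -0.2, 56, 0, -0.1, -0.2, 56])

```text
clock: 8.65
tcp_pos: [0.5194, 0.0679, 0.0657]
orientation: [-3.09, -0.555, 0.004]
contact_force: [1.3, 5.4, -22.3]
grip_width: 0.0454
gripper_force: 47.2
```

Run:
```python
from h import *
st()
```

```text
t 8.65 p [0.5194 0.0679 0.0657] yawx 20.37 zax [-0.003  0.001 -1.   ] F [  1.3   5.4 -22.3] M [ 1.4  -0.29 -0.33] g 0.0454 47.2 j [-0.06  0.43 -0.23  2.02  0.14  0.71 -1.59]
```

Call:
move_arm(rows=[0, 0, 0.1, 0, 0, 0, 0.1, 0, 0, 0, 0.1, 0, 0, 0, 0, 0, 0, 0, -4, 0, 0, 0, -10, 0, 0, 0, -16, 0, 0, 0, -18.5, 0, 0, 0, -18.5, 0, 0, 0, -18.5, 0], fingers=1)

```text
clock: 9.9
tcp_pos: [0.5203, 0.0668, 0.2512]
orientation: [3.092, 0.553, -0.002]
contact_force: [-1.1, -0.2, -0.7]
grip_width: 0.0854
gripper_force: 0.0
```

Run:
```python
from h import *
c,f=shot('te2')
C=np.array([.521,.0673])
# pointer visible? sample brightness ring at r=42mm z=.085 to see tab outline, and crop saved
q=proj(c,np.r_[C,.1]).ravel();u,v=q.astype(int);print(u,v)
cv2.imwrite('pics/te2c.png',cv2.resize(f[v-75:v+75,u-80:u+80],None,fx=3.75,fy=3.75,interpolation=cv2.INTER_CUBIC))
np.save('pics/te2c_o.npy',[u-80,v-75])
to([.5275,-.355,.08],10.3)
```

```text
258 170
t 9.95 p [0.5201 0.0668 0.2508] yawx 20.29 zax [-0.002 -0.001 -1.   ] F [-0.3 -0.1 -0.5] M [0.01 0.02 0.01] g 0.0854 0.0 j [-0.03  0.2  -0.25  1.84  0.06  1.1  -1.52]
shift cm [-13.89  39.82  17.1 ] twist 9.99
```

View pics/te2c.png

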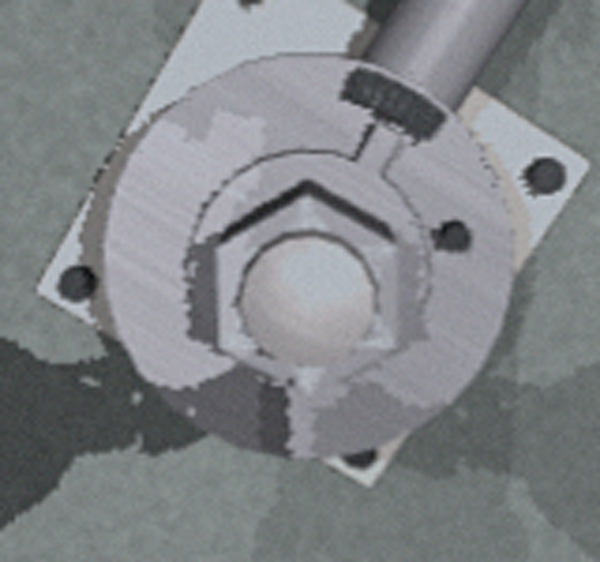

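The enlarged picture shows the pointer (380,150) pointing at the arc (390,105). The hexagon has a corner straight up at (307,190), so it lines up with the tool. The nut sits at about 1.29 rad. Next is the wrench.

Call:
move_arm(rows=[-1.9, 5.5, 0, 1, -3.8, 11, 0, 2, -5.7, 16.5, 0, 4, -7.7, 22, 1, 5, -9.6, 27.5, 3, 6, -11.5, 33, 6, 8, -13.4, 38.5, 10, 9, -13.9, 39.8, 14, 10, -13.9, 39.8, 17, 10, -13.9, 39.8, 17, 10])

```text
clock: 11.2
tcp_pos: [0.5257, -0.3529, 0.0781]
orientation: [-3.124, -0.281, 0.011]
contact_force: [-0.9, 0.3, -0.1]
grip_width: 0.0854
gripper_force: 0.0
```

Run:
```python
from h import *
c,f=load('te2');o=np.load('pics/te2c_o.npy')
Q=np.array([(307,190),(392,238),(395,345),(308,385),(217,345),(220,240)])/3.75+o
h=onplane(c,Q,.117);print('hex',h.mean(0),((np.degrees(np.arctan2(*(h-h.mean(0)).T[1::-1])))%60).round(1))
# wrench again, with height from two wrist views
c2,f2=shot('wr2');c1,f1=load('wr1')
g=f2.min(2)
e=proj(c2,[[.445,-.3695,.02],[.616,-.339,.019],[.5275,-.355,.025]]);print(e.round(0))
m=(g>110).astype(np.uint8)
for v in range(10,300,12):
    x=np.where(m[v,150:370])[0]+150; 
    print(v,(x.min(),x.max(),len(x)) if len(x) else None,end=' ')
to([.5275,-.355,-.010],10.3)
```

```text
hex [0.52230255 0.06684823 0.117     ] [20.1 23.1 18.7 21.2 21.8 18.9]
[[261. 294.]
 [263.  67.]
 [262. 198.]]
10 (np.int64(368), np.int64(369), 2) 22 (np.int64(367), np.int64(369), 3) 34 (np.int64(200), np.int64(369), 41) 46 (np.int64(197), np.int64(369), 58) 58 (np.int64(197), np.int64(369), 61) 70 (np.int64(197), np.int64(369), 62) 82 (np.int64(198), np.int64(369), 62) 94 (np.int64(198), np.int64(369), 63) 106 (np.int64(199), np.int64(369), 64) 118 (np.int64(200), np.int64(369), 134) 130 (np.int64(196), np.int64(369), 143) 142 (np.int64(208), np.int64(369), 121) 154 (np.int64(219), np.int64(369), 99) 166 (np.int64(231), np.int64(369), 76) 178 (np.int64(244), np.int64(369), 51) 190 (np.int64(245), np.int64(369), 52) 202 (np.int64(245), np.int64(369), 53) 214 (np.int64(245), np.int64(369), 54) 226 (np.int64(251), np.int64(369), 35) 238 (np.int64(246), np.int64(369), 38) 250 (np.int64(246), np.int64(356), 21) 262 (np.int64(246), np.int64(355), 43) 274 (np.int64(246), np.int64(354), 44) 286 (np.int64(246), np.int64(355), 46) 298 (np.int64(338), np.int64(360), 23) t 11.25 p [ 0.5274 -0.3535  0.0804] yawx 10.31 zax [-0.004  0.002 -1.   ] F [0.9 1.1 0.2] M [ 0.02 -0.02  0.01] g 0.0859 0.0 j [ 0.49  0.55  0.01  1.76 -0.    0.84 -0.89]
shift cm [0.01 0.18 9.04] twist 0.01
```

Call:
move_arm(rows=[0, 0.1, 2.5, 0, 0, 0.1, 5, 0, 0, 0.1, 7, 0, 0, 0.1, 8, 0, 0, 0.1, 8, 0])

```text
clock: 11.88
tcp_pos: [0.5288, -0.3553, 0.0021]
orientation: [-3.129, -0.282, 0.001]
contact_force: [0.1, 0.1, -0.0]
grip_width: 0.0852
gripper_force: 0.0
```

Run:
```python
from h import *
c1,f1=load('wr1');c2,f2=load('wr2')
col=lambda f,a,b:np.abs(np.diff(f[a:b,255:270].min(2).mean(1).astype(float)))
k1=col(load('wr1')[1][:,10:],215,240);k2=col(f2,280,310);v1=215+k1.argmax()+1;v2=280+k2.argmax()+1;print(v1,v2)
print(tri(c1,(275,v1-.5),c2,(262,v2-.5)))
to([.5275,-.355,-.010],10.3)
```

```text
229 297
(array([ 0.44360033, -0.37021784,  0.02067457]), np.float64(0.0001879321515356571))
t 11.88 p [ 0.5288 -0.3553  0.0021] yawx 10.3 zax [-0.  0. -1.] F [ 0.1  0.1 -0. ] M [ 0.01 -0.04 -0.04] g 0.0852 0.0 j [ 0.49  0.66  0.    1.79 -0.    0.7  -0.9 ]
shift cm [-0.12 -0.05  1.21] twist 0.0
```

Call:
move_arm(rows=[-0.2, 0, 0.6, 0, -0.2, 0, 1.2, 0, -0.2, 0, 1.2, 0])

```text
clock: 12.25
tcp_pos: [0.5266, -0.3557, -0.0101]
orientation: [-3.129, -0.282, 0.001]
contact_force: [-1.0, 0.3, 0.8]
grip_width: 0.0854
gripper_force: 0.0
```

Call:
move_arm(rows=[0, 0, 0, 0, 0, 0, 0, 0, 0, 0, 0, 0, 0, 0, 0, 0, 0, 0, 0, 0, 0, 0, 0, 0], fingers=0, newtons=70)

```text
clock: 13.0
tcp_pos: [0.527, -0.3552, -0.0093]
orientation: [-3.128, -0.282, -0.0]
contact_force: [-1.2, 2.4, 5.3]
grip_width: 0.0216
gripper_force: 69.7
```

Run:
```python
from h import *
st()
```

```text
t 13.0 p [ 0.527  -0.3552 -0.0093] yawx 10.31 zax [ 0.     0.001 -1.   ] F [-1.2  2.4  5.3] M [0.6  0.32 0.03] g 0.0216 69.7 j [ 0.49  0.67  0.    1.79 -0.    0.68 -0.89]
```

Call:
move_arm(rows=[0, 0, -1, 0, 0, 0, -3, 0, 0, 0, -6, 0, 0, 0, -10, 0, 0, 0, -14, 0, 0, 0, -14, 0])

```text
clock: 13.75
tcp_pos: [0.5292, -0.3576, 0.1351]
orientation: [3.124, 0.281, 0.011]
contact_force: [-0.5, 0.2, -3.9]
grip_width: 0.022
gripper_force: 68.9
```

Run:
```python
from h import *
shot('h1');to([.4945,-.084,.13],80.3)
```

```text
t 13.8 p [ 0.5277 -0.3566  0.1325] yawx 10.27 zax [ 0.003 -0.002 -1.   ] F [-0.7  0.1 -4.1] M [0.02 0.13 0.01] g 0.0213 68.9 j [ 0.49  0.49  0.01  1.72 -0.01  0.93 -0.89]
shift cm [  1.59 -27.41   0.18] twist -70.03
```

Held, weighing about 4 N. I carry it over to the front of the nut, turning it on the way.

Call:
move_arm(rows=[0.2, -3.4, 0, -9, 0.4, -6.8, 0, -18, 0.6, -10.2, 0, -27, 0.8, -13.6, 0, -36, 1, -17, 0, -45, 1.2, -20.4, 0, -54, 1.4, -23.8, 0, -62, 1.5, -26.5, 0, -69, 1.6, -27.4, 0, -70, 1.6, -27.4, 0, -70])

```text
clock: 15.05
tcp_pos: [0.4932, -0.0835, 0.1296]
orientation: [-2.402, -2.024, 0.001]
contact_force: [-0.0, -0.7, -3.4]
grip_width: 0.0217
gripper_force: 69.1
```

Run:
```python
from h import *
c,f=shot('h2');st();to([.4945,-.084,.0815],80.3)
# wrench seen in hand
c1,f1=load('h1')
for n,f in(('h1',f1),('h2',f)):
    g=f.min(2)
    for v in (20,40,60,80,100,120,140):
        row=cv2.GaussianBlur(g,(3,3),0)[v]>125; x=np.where(np.diff(row.astype(int)))[0]; print(n,v,x.tolist())
```

```text
t 15.1 p [ 0.4934 -0.0844  0.1298] yawx 80.15 zax [-0.001 -0.    -1.   ] F [ 0.2  0.1 -3.3] M [-0.13  0.03 -0.06] g 0.0219 69.1 j [ 0.34  0.31 -0.35  2.02  0.14  0.83 -0.26]
t 15.1 p [ 0.4934 -0.0844  0.1298] yawx 80.15 zax [-0.001 -0.    -1.   ] F [ 0.2  0.1 -3.3] M [-0.13  0.03 -0.06] g 0.0219 69.1 j [ 0.34  0.31 -0.35  2.02  0.14  0.83 -0.26]
shift cm [0.06 0.11 4.83] twist -0.15
h1 20 [22, 153, 197, 319]
h1 40 [24, 155, 198, 318]
h1 60 [26, 121, 124, 156, 199, 318]
h1 80 [29, 67, 81, 119, 133, 158, 200, 318]
h1 100 [31, 69, 83, 120, 134, 159, 201, 317]
h1 120 [33, 73, 134, 161, 495]
h1 140 [36, 95, 113, 157, 498]
h2 20 [86, 121, 197, 199, 261, 283, 305, 313, 315, 319, 364, 441]
h2 40 [10, 131, 198, 204, 260, 261, 280, 284, 285, 290, 314, 319, 362, 365, 367, 396, 398, 403]
h2 60 [144, 199, 203, 235, 248, 258, 283, 313, 318]
h2 80 [157, 200, 205, 213, 219, 224, 260, 313, 318]
h2 100 [159, 201, 271, 312, 317]
h2 120 [184, 202, 226]
h2 140 [165, 186, 191, 200, 215, 216, 218]
```

Run:
```python
from h import *
c,f=load('h1');T=np.array(c['world_from_camera'])
# tool pose at h1 from camera: use constant camera offset (tool axes)
o=r.get_obs();c2=r.camera_params('wrist');Rm=R.from_rotvec(o['orientation']).as_matrix()
T2=np.array(c2['world_from_camera']);off=Rm.T@(T2[:3,3]-o['tcp_pos']);Rc=Rm.T@T2[:3,:3];print('cam in tool',off.round(4))
Rt=T[:3,:3]@Rc.T;p=T[:3,3]-Rt@off;print('tcp',p.round(4))
g=cv2.GaussianBlur(f.min(2),(3,3),0);cl=g[95:150,255:263].mean(1);print(cl.astype(int))
cen=[]
for v in (20,60,100): cen.append(((g[v]>125)[190:330].nonzero()[0][[0,-1]]+190).mean())
print(cen)
for v,u in zip((20,60,100),cen):
    z=p[2]+.0145+.0145; q=onplane(c,[(u,v)],z)[0]; print((Rt.T@(q-p)).round(4))
for v in range(104,124,4):
    q=onplane(c,[(259,v)],p[2]+.029)[0];print(v,(Rt.T@(q-p)).round(4))
```

```text
cam in tool [ 0.0685  0.0012 -0.1681]
tcp [ 0.5313 -0.3578  0.1351]
[ 33  32  32  33  34  32  29  26  21  18  17  18  18  18  19  20  20  19
  17  16  14  16  31  62 113 182 224 233 234 234 233 232 233 233 233 233
 232 231 229 228 228 227 227 227 227 227 226 225 224 223 224 224 224 224
 225]
[np.float64(259.5), np.float64(259.5), np.float64(259.5)]
[ 0.0998  0.0005 -0.0284]
[ 0.0844  0.0005 -0.0285]
[ 0.0684  0.0005 -0.0286]
104 [ 0.0668  0.0003 -0.0286]
108 [ 0.0651  0.0003 -0.0286]
112 [ 0.0635  0.0003 -0.0286]
116 [ 0.0618  0.0003 -0.0286]
120 [ 0.0601  0.0003 -0.0286]
```

Call:
move_arm(rows=[0, 0.1, 1.6, 0, 0, 0.1, 3.2, 0, 0, 0.1, 4.8, 0, 0, 0.1, 4.8, 0, 1.2, 0.1, 4.8, 0, 2.4, 0.1, 4.8, 0, 3.6, 0.1, 4.8, 0, 3.6, 0.1, 4.8, 0])

```text
clock: 16.1
tcp_pos: [0.5012, -0.0462, 0.0826]
orientation: [2.398, 2.029, 0.002]
contact_force: [-0.2, -1.2, -2.6]
grip_width: 0.0222
gripper_force: 69.1
```

Run:
```python
from h import *
o,Rm=st()
c,f=shot('h3')
g=cv2.GaussianBlur(f.min(2),(3,3),0)
# hex/dome location vs jaw centre line
cv2.imwrite('pics/h3c.png',cv2.resize(f[0:190,160:370],None,fx=3.5,fy=3,interpolation=cv2.INTER_CUBIC))
for n,P in dict(gripest=[.5205,.068,.117],vis=[.5219,.0666,.117]).items(): print(n,proj(c,P).round(1),(Rm.T@(np.array(P)-o['tcp_pos'])).round(4))
```

```text
t 16.1 p [ 0.5012 -0.0462  0.0826] yawx 80.45 zax [ 0.001  0.    -1.   ] F [-0.2 -1.2 -2.6] M [-0.09 -0.03  0.01] g 0.0222 69.1 j [ 0.25  0.38 -0.34  2.05  0.19  0.73 -0.37]
gripest [[258.4 -29.3]] [ 1.159e-01  1.000e-04 -3.430e-02]
vis [[262.7 -26. ]] [ 0.1147  0.0017 -0.0343]
```

View pics/h3c.png

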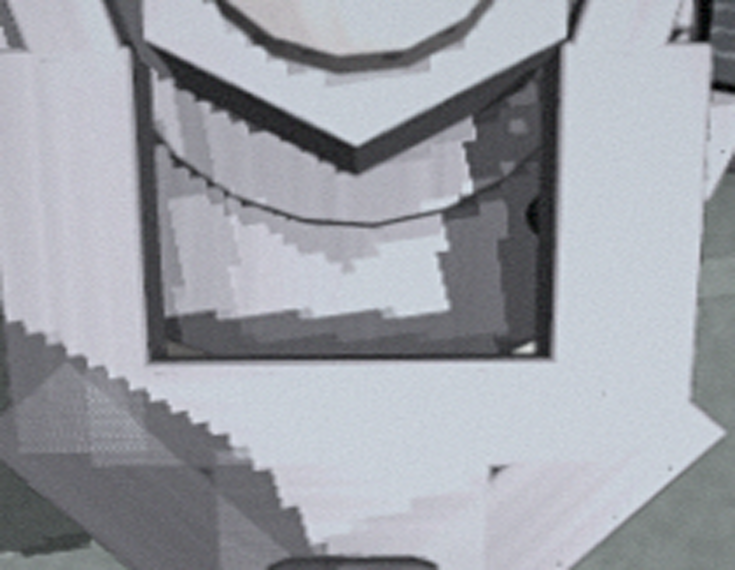

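The enlarged view shows the hex corner at (357,147) centred between the jaws (inner edges about x=142 and 562) and pointing at the throat edge (y=360). The nut sits about 0.8 mm to the right. I slide on to seat the wrench.

Call:
move_arm(rows=[0.5, 0.1, 0, 0, 1, 0.1, 0, 0, 1.5, 0.1, 0, 0, 2, 0.1, 0, 0, 2.5, 0.1, 0, 0, 2.5, 0.1, 0, 0])

```text
clock: 16.9
tcp_pos: [0.506, -0.023, 0.0822]
orientation: [-2.401, -2.026, -0.0]
contact_force: [-1.0, -0.0, -2.5]
grip_width: 0.0218
gripper_force: 69.1
```

Run:
```python
from h import *
o,Rm=st()
for C in ([.5205,.068],[.5219,.0666]): print((Rm.T@(np.r_[C,.0826]-o['tcp_pos'])).round(4))
# arc: pivot about C from tool, in tool axes (cm), cumulative twist
for a in range(5,46,5):
    t=np.radians(a);L=8.85; print(a, np.round([L-L*np.cos(t), -L*np.sin(t)],2).tolist(),end=' ')
```

```text
t 16.9 p [ 0.506  -0.023   0.0822] yawx 80.34 zax [ 0.  0. -1.] F [-1.  -0.  -2.5] M [-0.04 -0.    0.05] g 0.0218 69.1 j [ 0.21  0.39 -0.35  2.04  0.19  0.74 -0.43]
[ 0.0921 -0.001  -0.0004]
[ 0.091   0.0006 -0.0004]
5 [0.03, -0.77] 10 [0.13, -1.54] 15 [0.3, -2.29] 20 [0.53, -3.03] 25 [0.83, -3.74] 30 [1.19, -4.42] 35 [1.6, -5.08] 40 [2.07, -5.69] 45 [2.59, -6.26]
```

Call:
move_arm(rows=[0.2, 0, 0, 0, 0.23, -0.78, 0, 5, 0.34, -1.56, 0, 10, 0.5, -2.33, 0, 15, 0.74, -3.08, 0, 20, 1.04, -3.8, 0, 25, 1.04, -3.8, 0, 25])

```text
clock: 17.77
tcp_pos: [0.4696, -0.0071, 0.0822]
orientation: [2.782, 1.459, -0.002]
contact_force: [-2.0, -0.1, -3.1]
grip_width: 0.0217
gripper_force: 69.1
```

Run:
```python
from h import *
o,Rm=st()
for C in ([.5205,.068],[.5219,.0666]): print((Rm.T@(np.r_[C,.0826]-o['tcp_pos'])).round(4))
L=9.0
for a in range(3,25,3):
    t=np.radians(a); print(a, np.round([L-L*np.cos(t), -L*np.sin(t)],2).tolist(),end=' ')
```

```text
t 17.77 p [ 0.4696 -0.0071  0.0822] yawx 55.34 zax [-0.001 -0.001 -1.   ] F [-2.  -0.1 -3.1] M [-0.17  0.32  0.04] g 0.0217 69.1 j [ 0.11  0.33 -0.27  2.13  0.13  0.7  -0.85]
[ 0.0907 -0.0008 -0.0005]
[ 0.0904  0.0011 -0.0005]
3 [0.01, -0.47] 6 [0.05, -0.94] 9 [0.11, -1.41] 12 [0.2, -1.87] 15 [0.31, -2.33] 18 [0.44, -2.78] 21 [0.6, -3.23] 24 [0.78, -3.66]
```

Call:
move_arm(rows=[0.01, -0.47, 0, 3, 0.05, -0.94, 0, 6, 0.11, -1.41, 0, 9, 0.2, -1.87, 0, 12, 0.2, -1.87, 0, 12])

```text
clock: 18.4
tcp_pos: [0.4553, 0.0049, 0.082]
orientation: [2.919, 1.161, -0.003]
contact_force: [-2.3, -1.6, -2.7]
grip_width: 0.022
gripper_force: 69.3
```

Run:
```python
from h import *
st()
```

```text
t 18.4 p [0.4553 0.0049 0.082 ] yawx 43.39 zax [-0.002 -0.001 -1.   ] F [-2.3 -1.6 -2.7] M [-0.4   0.64  0.19] g 0.022 69.3 j [ 0.05  0.31 -0.23  2.16  0.11  0.68 -1.07]
```

Call:
move_arm(rows=[0.01, -0.31, 0, 2, 0.02, -0.63, 0, 4, 0.05, -0.94, 0, 6, 0.05, -0.94, 0, 6])

```text
clock: 18.9
tcp_pos: [0.449, 0.0122, 0.0819]
orientation: [2.977, 1.004, -0.003]
contact_force: [-4.4, -3.8, -2.5]
grip_width: 0.0218
gripper_force: 69.3
```

Run:
```python
from h import *
o,Rm=st();print(Rm.T@o['contact_force'])
```

```text
t 18.9 p [0.449  0.0122 0.0819] yawx 37.29 zax [-0.002 -0.001 -1.   ] F [-4.4 -3.8 -2.5] M [-0.58  0.91  0.28] g 0.0218 69.3 j [ 0.02  0.3  -0.21  2.18  0.1   0.68 -1.18]
[-5.83680782  0.38969486  2.49007409]
```

Call:
move_arm(rows=[-0.05, -0.16, 0, 1, -0.08, -0.32, 0, 2, -0.08, -0.47, 0, 3, -0.08, -0.47, 0, 3])

```text
clock: 19.4
tcp_pos: [0.4463, 0.0159, 0.0822]
orientation: [-3.002, -0.926, 0.0]
contact_force: [-2.8, -3.9, -2.4]
grip_width: 0.022
gripper_force: 69.2
```

Run:
```python
from h import *
o,Rm=st();print((Rm.T@o['contact_force']).round(1))
c,f=shot('t1')
C=np.array([.5212,.0673])
# look for pin (dark) & pointer edges at radius 43 mm, z .085 around the ring
g=f.mean(2)
for a in range(-80,-10,3):
    t=np.radians(a);P=np.r_[C+.0445*np.array([np.cos(t),np.sin(t)]),.085];u,v=proj(c,P)[0]
    print(a,(int(u),int(v)),int(g[int(v),int(u)]) if 0<=v<384 and 0<=u<512 else None,end='; ')
```

```text
t 19.4 p [0.4463 0.0159 0.0822] yawx 34.28 zax [-0. -0. -1.] F [-2.8 -3.9 -2.4] M [-0.62  0.83  0.27] g 0.022 69.2 j [ 0.    0.29 -0.2   2.18  0.09  0.67 -1.24]
[-4.5  1.7  2.4]
-80 (338, 94) 193; -77 (340, 90) 193; -74 (342, 85) 187; -71 (343, 80) 191; -68 (345, 76) 191; -65 (346, 71) 192; -62 (347, 66) 190; -59 (348, 61) 187; -56 (348, 56) 194; -53 (348, 51) 193; -50 (348, 46) 192; -47 (348, 41) 191; -44 (347, 36) 190; -41 (346, 31) 187; -38 (345, 26) 188; -35 (344, 21) 189; -32 (342, 16) 188; -29 (340, 11) 186; -26 (338, 7) 183; -23 (336, 2) 183; -20 (333, -1) None; -17 (330, -6) None; -14 (327, -10) None; -11 (324, -14) None;
```

Call:
move_arm(rows=[0, -0.16, 0, 1, 0, -0.32, 0, 2, 0.01, -0.47, 0, 3, 0.01, -0.47, 0, 3])

```text
clock: 19.95
tcp_pos: [0.445, 0.0195, 0.0825]
orientation: [3.024, 0.847, 0.003]
contact_force: [0.6, -5.6, -5.0]
grip_width: 0.0215
gripper_force: 69.6
```

Run:
```python
from h import *
o,Rm=st();print((Rm.T@o['contact_force']).round(1))
c,f=shot('t2')
# hex top edges: fit lines on strong edges between the jaws
g=cv2.GaussianBlur(f,(3,3),0).mean(2).astype(np.uint8)
e=cv2.Canny(g[0:125,205:315],40,110)
L=cv2.HoughLinesP(e,1,np.pi/180,18,minLineLength=18,maxLineGap=4)
for l in L[:,0]:
    P=onplane(c,[(l[0]+205,l[1]),(l[2]+205,l[3])],.117);d=P[1]-P[0]
    print((l+[205,0,205,0]).tolist(),'len mm',round(1000*np.linalg.norm(d),1),'ang',round(np.degrees(np.arctan2(d[1],d[0]))%180,1),'mid',P.mean(0)[:2].round(3))
```

```text
t 19.95 p [0.445  0.0195 0.0825] yawx 31.3 zax [ 0.002 -0.001 -1.   ] F [ 0.6 -5.6 -5. ] M [-1.24  0.05  0.83] g 0.0215 69.6 j [-0.02  0.29 -0.19  2.19  0.09  0.67 -1.3 ]
[-2.4  5.1  5. ]
[246, 120, 265, 120] len mm 7.8 ang 121.4 mid [0.497 0.052]
[259, 117, 287, 117] len mm 11.4 ang 121.5 mid [0.502 0.047]
[287, 119, 311, 119] len mm 9.8 ang 121.6 mid [0.507 0.037]
[313, 118, 313, 74] len mm 17.2 ang 33.5 mid [0.518 0.037]
[206, 95, 269, 114] len mm 26.5 ang 104.8 mid [0.499 0.061]
[271, 114, 314, 74] len mm 23.1 ang 164.1 mid [0.514 0.045]
[287, 86, 298, 52] len mm 13.5 ang 13.8 mid [0.522 0.05 ]
[264, 90, 285, 82] len mm 8.9 ang 141.8 mid [0.513 0.052]
[263, 94, 289, 84] len mm 11.1 ang 142.0 mid [0.512 0.051]
[215, 79, 245, 95] len mm 13.4 ang 93.7 mid [0.503 0.067]
[208, 69, 248, 93] len mm 18.3 ang 90.9 mid [0.505 0.069]
[205, 41, 222, 9] len mm 13.4 ang 0.6 mid [0.52  0.085]
[219, 104, 237, 115] len mm 8.4 ang 90.0 mid [0.495 0.064]
[218, 121, 245, 121] len mm 11.1 ang 121.2 mid [0.492 0.06 ]
[308, 7, 314, 45] len mm 14.1 ang 42.6 mid [0.539 0.052]
[288, 117, 291, 97] len mm 8.0 ang 23.8 mid [0.509 0.043]
[293, 75, 301, 53] len mm 8.8 ang 11.8 mid [0.525 0.049]
[209, 43, 216, 76] len mm 12.6 ang 42.2 mid [0.509 0.079]
[301, 34, 301, 52] len mm 6.6 ang 32.8 mid [0.532 0.052]
```

The hex edges in the wrist image put the pointer at about -45° world, which is 1.9 rad, and the side force is rising. I press slightly more to confirm the stop.

Call:
move_arm(rows=[0, -0.16, 0, 1, 0, -0.32, 0, 2, 0, -0.32, 0, 2])

```text
clock: 20.38
tcp_pos: [0.4443, 0.0216, 0.0828]
orientation: [3.037, 0.795, 0.006]
contact_force: [2.7, -8.0, -4.8]
grip_width: 0.0218
gripper_force: 70.5
```

Run:
```python
from h import *
o,Rm=st();print((Rm.T@o['contact_force']).round(1))
c,f=shot('t3')
g=cv2.GaussianBlur(f,(3,3),0).mean(2).astype(np.uint8)
L=cv2.HoughLinesP(cv2.Canny(g[0:125,205:315],40,110),1,np.pi/180,18,minLineLength=35,maxLineGap=4)
for l in L[:,0]:
    P=onplane(c,[(l[0]+205,l[1]),(l[2]+205,l[3])],.117);d=P[1]-P[0]
    print((l+[205,0,205,0]).tolist(),round(np.degrees(np.arctan2(d[1],d[0]))%180,1))
```

```text
t 20.38 p [0.4443 0.0216 0.0828] yawx 29.35 zax [ 0.004 -0.001 -1.   ] F [ 2.7 -8.  -4.8] M [-1.84 -0.43  1.27] g 0.0218 70.5 j [-0.03  0.29 -0.19  2.19  0.09  0.67 -1.34]
[-1.6  8.2  4.8]
[252, 120, 296, 119] 120.8
[313, 117, 313, 71] 31.6
[268, 117, 314, 72] 163.6
[253, 117, 288, 117] 119.5
[305, 9, 312, 45] 42.7
[206, 98, 259, 113] 103.8
```

It is at the stop: torque at the nut is about 2 N·m and the hex no longer turns. I back off into the jaw's play and read the forces before lifting off.

Call:
move_arm(rows=[0.02, 0.63, 0, -4, 0.11, 1.41, 0, -9, 0.11, 1.41, 0, -9, 0.11, 1.41, 0, -9])

```text
clock: 20.92
tcp_pos: [0.451, 0.0119, 0.0825]
orientation: [-2.968, -1.028, -0.004]
contact_force: [1.6, 2.6, -5.7]
grip_width: 0.0215
gripper_force: 69.3
```

Run:
```python
from h import *
o,Rm=st();print((Rm.T@o['contact_force']).round(1))
c,f=shot('t4')
g=cv2.GaussianBlur(f,(3,3),0).mean(2).astype(np.uint8)
L=cv2.HoughLinesP(cv2.Canny(g[0:125,195:325],40,110),1,np.pi/180,18,minLineLength=30,maxLineGap=4)
for l in L[:,0]:
    l=l+[195,0,195,0];a=[]
    for z in(.117,.111):
        P=onplane(c,[l[:2],l[2:]],z);d=P[1]-P[0];a+=[round(np.degrees(np.arctan2(d[1],d[0]))%180,1)]+((Rm.T@(P.mean(0)-o['tcp_pos']))[:2]*1000).round(1).tolist()
    print(l.tolist(),a)
```

```text
t 20.93 p [0.451  0.0119 0.0825] yawx 38.22 zax [ 0.002  0.001 -1.   ] F [ 1.6  2.6 -5.7] M [ 0.39 -0.05  0.19] g 0.0215 69.3 j [ 0.02  0.3  -0.22  2.18  0.1   0.67 -1.17]
[ 2.9 -1.1  5.7]
[237, 120, 277, 120] [np.float64(128.3), 61.6, 0.1, np.float64(128.3), 61.2, 0.0]
[218, 117, 257, 118] [np.float64(126.7), 62.6, -7.8, np.float64(126.7), 62.3, -8.3]
[289, 82, 304, 50] [np.float64(13.4), 82.6, 15.7, np.float64(13.4), 83.2, 16.3]
[208, 39, 228, 7] [np.float64(3.5), 98.5, -14.9, np.float64(3.5), 99.8, -15.6]
[209, 96, 270, 115] [np.float64(111.2), 67.4, -6.9, np.float64(111.2), 67.3, -7.3]
[311, 11, 317, 46] [np.float64(50.4), 96.6, 22.2, np.float64(50.4), 97.8, 23.1]
[235, 115, 265, 115] [np.float64(128.3), 63.6, -2.7, np.float64(128.3), 63.3, -2.9]
[273, 115, 320, 71] [np.float64(171.3), 72.2, 15.9, np.float64(171.3), 72.4, 16.5]
[317, 117, 317, 84] [np.float64(40.6), 69.4, 24.4, np.float64(40.6), 69.4, 25.4]
[199, 56, 208, 94] [np.float64(50.1), 79.2, -21.1, np.float64(50.1), 79.6, -22.1]
[210, 40, 220, 80] [np.float64(51.4), 84.8, -16.3, np.float64(51.4), 85.5, -17.2]
[319, 45, 319, 10] [np.float64(40.3), 97.0, 24.1, np.float64(40.3), 98.2, 25.1]
[202, 121, 236, 121] [np.float64(128.1), 61.2, -15.5, np.float64(128.1), 60.8, -16.2]
```

Run:
```python
from h import *
for n in('h3','t1','t2','t3','t4'):
    c,f=load(n);T=np.array(c['world_from_camera']);yaw=np.degrees(np.arctan2(-T[1,1],-T[0,1]))
    g=cv2.GaussianBlur(f,(3,3),0).mean(2).astype(np.uint8)
    L=cv2.HoughLinesP(cv2.Canny(g[0:125,195:325],40,110),1,np.pi/180,18,minLineLength=28,maxLineGap=5)
    print(n,round(yaw,1))
    for l in L[:,0]:
        l=l+[195,0,195,0];P=onplane(c,[l[:2],l[2:]],.117);d=P[1]-P[0];a=np.degrees(np.arctan2(d[1],d[0]))
        if np.linalg.norm(d)>.016: print('  ',l.tolist(),'rel to cam yaw',round((a-yaw)%180,1),'len',round(1000*np.linalg.norm(d),1))
```

```text
h3 80.5
   [202, 117, 300, 117] rel to cam yaw 90.0 len 40.0
   [202, 120, 312, 120] rel to cam yaw 90.0 len 45.1
   [318, 112, 319, 36] rel to cam yaw 1.5 len 29.0
   [196, 10, 258, 47] rel to cam yaw 60.0 len 27.3
   [284, 34, 324, 10] rel to cam yaw 120.2 len 17.6
   [197, 12, 199, 72] rel to cam yaw 179.8 len 22.2
   [203, 13, 205, 88] rel to cam yaw 179.5 len 27.9
   [201, 21, 244, 49] rel to cam yaw 57.7 len 19.4
   [313, 108, 313, 63] rel to cam yaw 2.1 len 17.4
   [262, 48, 317, 15] rel to cam yaw 120.1 len 24.3
t1 34.4
   [260, 120, 322, 68] rel to cam yaw 129.7 len 31.8
   [201, 118, 245, 118] rel to cam yaw 89.8 len 18.0
   [206, 90, 267, 112] rel to cam yaw 70.4 len 25.9
   [245, 120, 291, 120] rel to cam yaw 90.0 len 18.7
   [271, 112, 322, 69] rel to cam yaw 129.9 len 26.1
t2 31.4
   [208, 96, 271, 114] rel to cam yaw 74.2 len 26.4
   [264, 120, 303, 84] rel to cam yaw 132.5 len 21.1
   [247, 117, 288, 117] rel to cam yaw 90.1 len 16.7
   [205, 41, 223, 83] rel to cam yaw 22.7 len 17.2
t3 29.4
   [284, 87, 299, 46] rel to cam yaw 160.2 len 16.5
   [313, 117, 313, 71] rel to cam yaw 2.2 len 18.0
   [206, 98, 259, 112] rel to cam yaw 75.3 len 22.1
t4 38.3
   [237, 120, 277, 120] rel to cam yaw 90.0 len 16.4
   [235, 115, 281, 117] rel to cam yaw 87.5 len 18.8
   [195, 39, 209, 96] rel to cam yaw 12.3 len 22.1
   [273, 115, 320, 71] rel to cam yaw 133.0 len 25.3
   [212, 97, 270, 115] rel to cam yaw 73.0 len 24.5
```

The hex stays wedged about 13° in the jaws and followed the wrench back about 7°. I raise the grip force, turn it to the stop again, then free it by lifting straight up, which breaks the wedge friction.

Call:
move_arm(rows=[0.01, -0.47, 0, 3, 0.05, -0.94, 0, 6, 0.06, -1.1, 0, 7, 0.06, -1.1, 0, 7], newtons=100)

```text
clock: 21.48
tcp_pos: [0.4449, 0.0202, 0.0826]
orientation: [3.025, 0.849, 0.004]
contact_force: [4.0, 3.0, -5.5]
grip_width: 0.0204
gripper_force: 99.4
```

```bash
cat >> h.py <<'E'
def hexrel(n):
    o,Rm=st();print('Ftool',(Rm.T@o['contact_force']).round(1))
    c,f=shot(n);T=np.array(c['world_from_camera']);yaw=np.degrees(np.arctan2(-T[1,1],-T[0,1]))
    g=cv2.GaussianBlur(f,(3,3),0).mean(2).astype(np.uint8)
    L=cv2.HoughLinesP(cv2.Canny(g[0:125,195:325],40,110),1,np.pi/180,18,minLineLength=28,maxLineGap=5)
    for l in L[:,0]:
        l=l+[195,0,195,0];P=onplane(c,[l[:2],l[2:]],.117);d=P[1]-P[0];a=np.degrees(np.arctan2(d[1],d[0]))
        if np.linalg.norm(d)>.016: print('  ',l.tolist(),'rel',round((a-yaw)%180,1),'nut yaw mod60',round((a+30)%60,1),'len',round(1000*np.linalg.norm(d),1))
E
python3 -c "
from h import *
hexrel('t5')"
```

```text
t 21.48 p [0.4449 0.0202 0.0826] yawx 31.34 zax [ 0.002  0.    -1.   ] F [ 4.   3.  -5.5] M [ 0.38 -0.65  0.45] g 0.0204 99.4 j [-0.02  0.29 -0.2   2.19  0.09  0.67 -1.3 ]
Ftool [ 5.  -0.4  5.5]
   [203, 121, 291, 120] rel 90.6 nut yaw mod60 32.0 len 36.1
   [199, 73, 201, 120] rel 0.0 nut yaw mod60 1.5 len 18.4
   [208, 96, 267, 114] rel 73.2 nut yaw mod60 14.7 len 24.9
   [311, 12, 319, 56] rel 12.8 nut yaw mod60 14.2 len 16.5
   [195, 40, 208, 95] rel 11.8 nut yaw mod60 13.2 len 21.3
   [195, 43, 205, 86] rel 11.5 nut yaw mod60 13.0 len 16.6
```

Call:
move_arm(rows=[0, 0, -0.3, 0, 0, 0, -0.7, 0, 0.02, 0, -1.1, 0, 0.02, 0, -1.1, 0])

```text
clock: 22.02
tcp_pos: [0.4477, 0.0216, 0.0941]
orientation: [-3.024, -0.851, -0.012]
contact_force: [11.1, 5.8, -12.8]
grip_width: 0.0205
gripper_force: 99.1
```

```bash
python3 -c "
from h import *
hexrel('t6')"
```

```text
t 22.02 p [0.4477 0.0216 0.0941] yawx 31.46 zax [ 0.007  0.002 -1.   ] F [ 11.1   5.8 -12.8] M [ 0.91 -2.15  0.86] g 0.0205 99.1 j [-0.01  0.27 -0.2   2.18  0.08  0.69 -1.29]
Ftool [12.4  0.8 12.9]
   [313, 83, 313, 121] rel 2.1 nut yaw mod60 3.7 len 16.3
   [270, 120, 312, 82] rel 132.0 nut yaw mod60 13.6 len 24.4
   [198, 45, 212, 103] rel 12.1 nut yaw mod60 13.7 len 24.7
   [213, 104, 271, 121] rel 73.8 nut yaw mod60 15.4 len 26.7
   [271, 120, 311, 84] rel 131.9 nut yaw mod60 13.4 len 23.2
```

Call:
move_arm(rows=[0.2, 0, 0, 0, 0.3, 0.2, 0, -1.5, 0.3, 0.3, 0, -3, 0.3, 0.3, 0, -3])

```text
clock: 22.58
tcp_pos: [0.4484, 0.0192, 0.0932]
orientation: [-3.002, -0.925, -0.001]
contact_force: [3.5, 3.9, -7.5]
grip_width: 0.0206
gripper_force: 99.3
```

```bash
python3 -c "
from h import *
hexrel('t7')"
```

```text
t 22.57 p [0.4484 0.0192 0.0932] yawx 34.25 zax [ 0.001  0.001 -1.   ] F [ 3.5  3.9 -7.5] M [ 0.56 -0.72 -0.02] g 0.0206 99.3 j [-0.    0.28 -0.21  2.17  0.09  0.7  -1.24]
Ftool [ 5.1 -1.3  7.5]
   [226, 123, 315, 123] rel 90.0 nut yaw mod60 34.4 len 39.4
   [206, 122, 206, 74] rel 177.7 nut yaw mod60 2.1 len 20.3
   [202, 38, 213, 97] rel 9.0 nut yaw mod60 13.4 len 24.5
   [272, 120, 321, 79] rel 129.8 nut yaw mod60 14.2 len 27.3
   [315, 124, 316, 82] rel 0.9 nut yaw mod60 5.2 len 17.9
   [312, 26, 317, 73] rel 8.3 nut yaw mod60 12.7 len 19.0
   [217, 76, 251, 100] rel 55.2 nut yaw mod60 59.6 len 17.7
   [214, 100, 270, 120] rel 70.5 nut yaw mod60 14.9 len 25.9
```

The nut stayed at the stop and the wedge is coming free (relative angle now about 10°). I continue untwisting and lifting.

Call:
move_arm(rows=[0.15, 0.3, 0, -2, 0.15, 0.6, 0, -4, 0.15, 0.8, 0, -6, 0.2, 1, 0, -7, 0.2, 1, 0, -7])

```text
clock: 23.25
tcp_pos: [0.4553, 0.0115, 0.0932]
orientation: [-2.94, -1.107, 0.0]
contact_force: [0.4, -0.4, -3.3]
grip_width: 0.0208
gripper_force: 99.7
```

```bash
python3 -c "
from h import *
hexrel('t8')"
```

```text
t 23.25 p [0.4553 0.0115 0.0932] yawx 41.27 zax [-0. -0. -1.] F [ 0.4 -0.4 -3.3] M [-0.09  0.07 -0.04] g 0.0208 99.7 j [ 0.03  0.29 -0.23  2.16  0.1   0.71 -1.11]
Ftool [0.1 0.6 3.3]
   [316, 91, 316, 25] rel 2.1 nut yaw mod60 13.5 len 26.7
   [206, 36, 210, 95] rel 2.0 nut yaw mod60 13.4 len 24.1
   [204, 40, 206, 111] rel 179.5 nut yaw mod60 10.9 len 29.3
   [210, 122, 289, 122] rel 89.9 nut yaw mod60 41.3 len 34.9
   [264, 123, 319, 88] rel 122.3 nut yaw mod60 13.7 len 28.1
   [263, 123, 315, 123] rel 90.2 nut yaw mod60 41.5 len 23.0
   [211, 96, 260, 121] rel 63.1 nut yaw mod60 14.5 len 23.8
   [216, 72, 250, 101] rel 49.9 nut yaw mod60 1.3 len 18.9
   [283, 99, 304, 66] rel 147.5 nut yaw mod60 38.9 len 16.3
```

Free, with zero contact force and the nut still at the stop. Lift off.

Call:
move_arm(rows=[0, 0.2, 0, -2, 0, 0.2, -0.7, -2, 0, 0.2, -1.5, -2, 0, 0.2, -2.5, -2, 0, 0.2, -3.5, -2, 0, 0.2, -5, -2, 0, 0.2, -6, -2, 0, 0.2, -6, -2])

```text
clock: 24.3
tcp_pos: [0.4573, 0.0103, 0.1542]
orientation: [2.92, 1.158, 0.003]
contact_force: [-0.5, -0.2, -2.9]
grip_width: 0.0207
gripper_force: 99.7
```

```bash
python3 -c "
from h import *
hexrel('t9');to([.527,-.3555,.15],10.3)"
```

```text
t 24.3 p [0.4573 0.0103 0.1542] yawx 43.28 zax [ 0.002  0.    -1.   ] F [-0.5 -0.2 -2.9] M [-0.03  0.08  0.03] g 0.0207 99.7 j [ 0.06  0.2  -0.24  2.1   0.06  0.85 -1.04]
Ftool [-0.5 -0.2  2.9]
   [205, 37, 206, 122] rel 178.5 nut yaw mod60 11.9 len 50.2
   [311, 123, 311, 93] rel 2.1 nut yaw mod60 15.5 len 18.3
   [226, 123, 316, 123] rel 90.1 nut yaw mod60 43.4 len 56.7
   [209, 38, 209, 87] rel 178.1 nut yaw mod60 11.4 len 28.3
   [318, 62, 318, 23] rel 2.1 nut yaw mod60 15.4 len 22.1
   [211, 61, 213, 99] rel 1.2 nut yaw mod60 14.6 len 22.4
   [214, 124, 243, 93] rel 135.4 nut yaw mod60 28.8 len 26.4
   [317, 106, 317, 58] rel 2.2 nut yaw mod60 15.6 len 28.4
   [312, 78, 312, 33] rel 1.9 nut yaw mod60 15.3 len 25.8
   [234, 89, 237, 55] rel 173.8 nut yaw mod60 7.2 len 19.9
   [301, 82, 301, 53] rel 1.6 nut yaw mod60 14.9 len 16.8
   [276, 39, 276, 90] rel 0.6 nut yaw mod60 14.0 len 29.5
   [264, 117, 299, 96] rel 120.7 nut yaw mod60 14.1 len 25.1
   [230, 77, 243, 49] rel 153.3 nut yaw mod60 46.7 len 18.1
   [196, 0, 208, 37] rel 17.3 nut yaw mod60 30.6 len 21.6
   [277, 89, 277, 46] rel 0.6 nut yaw mod60 14.0 len 24.9
   [217, 122, 256, 119] rel 94.2 nut yaw mod60 47.6 len 24.6
   [230, 99, 258, 115] rel 60.6 nut yaw mod60 14.0 len 19.9
   [221, 92, 224, 120] rel 4.7 nut yaw mod60 18.1 len 17.1
   [242, 96, 272, 104] rel 75.4 nut yaw mod60 28.8 len 19.2
   [195, 4, 204, 32] rel 17.0 nut yaw mod60 30.4 len 16.3
t 24.35 p [0.4568 0.0102 0.1536] yawx 43.29 zax [ 0.001  0.    -1.   ] F [ 0.8 -0.  -4.1] M [-0.02  0.06 -0.01] g 0.0207 99.7 j [ 0.06  0.2  -0.24  2.1   0.06  0.85 -1.04]
shift cm [-19.96  31.44   0.36] twist 32.99
```

Call:
move_arm(rows=[-2.5, 3.9, 0, 4, -5, 7.8, 0, 8, -7.5, 11.7, 0, 12, -10, 15.6, 0, 17, -12.5, 19.6, 0, 21, -15, 23.6, 0, 25, -17.5, 27.5, 0, 29, -19.9, 31.4, 0, 33, -19.9, 31.4, 0, 33, -19.9, 31.4, 0, 33])

```text
clock: 25.6
tcp_pos: [0.5266, -0.3539, 0.152]
orientation: [-3.127, -0.282, 0.002]
contact_force: [0.1, -0.4, -4.0]
grip_width: 0.0206
gripper_force: 99.8
```

```bash
python3 -c "
from h import *
to([.527,-.3555,-.0085],10.3)"
```

```text
t 25.6 p [ 0.5266 -0.3539  0.152 ] yawx 10.32 zax [-0.002  0.002 -1.   ] F [ 0.1 -0.4 -4. ] M [-0.02  0.09  0.05] g 0.0206 99.8 j [ 0.46  0.46  0.05  1.71 -0.03  0.97 -0.87]
shift cm [ 0.04  0.2  16.05] twist 0.02
```

Lower to about 2 cm above the mat, then slowly.

Call:
move_arm(rows=[0, 0.1, 4, 0, 0, 0.1, 8, 0, 0, 0.1, 12, 0, 0, 0.1, 14, 0, 0, 0.1, 14.6, 0, 0, 0.1, 15, 0, 0, 0.1, 15, 0])

```text
clock: 26.48
tcp_pos: [0.528, -0.3562, 0.0043]
orientation: [3.128, 0.282, 0.002]
contact_force: [-0.1, -0.8, -3.0]
grip_width: 0.0206
gripper_force: 99.7
```

Call:
move_arm(rows=[0, 0, 0.3, 0, 0, 0, 0.6, 0, 0, 0, 0.6, 0])

```text
clock: 26.85
tcp_pos: [0.5272, -0.3564, -0.0022]
orientation: [3.128, 0.281, 0.001]
contact_force: [-3.1, -0.4, 2.6]
grip_width: 0.0203
gripper_force: 100.5
```

```bash
python3 -c "
from h import *
st()"
```

```text
t 26.85 p [ 0.5272 -0.3564 -0.0022] yawx 10.25 zax [ 0.001 -0.001 -1.   ] F [-3.1 -0.4  2.6] M [-0.06  0.16 -0.04] g 0.0203 100.5 j [ 0.47  0.66  0.04  1.79 -0.03  0.69 -0.87]
```

Call:
move_arm(rows=[0, 0, 0.2, 0, 0, 0, 0.4, 0, 0, 0, 0.4, 0])

```text
clock: 27.22
tcp_pos: [0.5267, -0.3569, -0.0065]
orientation: [3.128, 0.279, -0.0]
contact_force: [-5.3, -0.9, 6.0]
grip_width: 0.0204
gripper_force: 101.2
```

```bash
python3 -c "
from h import *
st()"
```

```text
t 27.23 p [ 0.5267 -0.3569 -0.0065] yawx 10.2 zax [-0.    -0.001 -1.   ] F [-5.3 -0.9  6. ] M [-0.29  0.35 -0.21] g 0.0204 101.2 j [ 0.47  0.67  0.04  1.79 -0.03  0.68 -0.87]
```

Call:
move_arm(rows=[0, 0, 0.15, 0, 0, 0, 0.3, 0, 0, 0, 0.3, 0], newtons=20)

```text
clock: 27.6
tcp_pos: [0.5266, -0.3567, -0.0084]
orientation: [3.128, 0.282, -0.001]
contact_force: [-7.6, 1.1, 14.2]
grip_width: 0.0208
gripper_force: 101.7
```

```bash
python3 -c "
from h import *
st()"
```

```text
t 27.6 p [ 0.5266 -0.3567 -0.0084] yawx 10.3 zax [-0.001 -0.001 -1.   ] F [-7.6  1.1 14.2] M [0.24 1.05 0.35] g 0.0208 101.7 j [ 0.47  0.67  0.04  1.8  -0.03  0.68 -0.87]
```

Call:
move_arm(rows=[0, 0, 0, 0, 0, 0, 0, 0, 0, 0, 0, 0], fingers=0.5)

```text
clock: 27.98
tcp_pos: [0.5276, -0.3554, -0.01]
orientation: [-3.129, -0.283, -0.0]
contact_force: [0.3, 0.8, 0.6]
grip_width: 0.0424
gripper_force: 0.0
```

Call:
move_arm(rows=[0, 0, 0, 0, 0, 0, 0, 0, 0, 0, -1, 0, 0, 0, -3, 0, 0, 0, -8, 0, 0, 0, -14, 0, 0, 0, -20, 0, 0, 0, -26, 0, 0, 0, -26, 0], fingers=1)

```text
clock: 29.1
tcp_pos: [0.53, -0.3577, 0.2582]
orientation: [3.122, 0.28, 0.017]
contact_force: [0.2, -0.2, -0.2]
grip_width: 0.0854
gripper_force: 0.0
```

Run:
```python
from h import *
o,Rm=st();c,f=shot('fin')
g=f.min(2);e=proj(c,[[.444,-.370,.02],[.616,-.339,.019]]);print(e.round(0))
u,v=e.mean(0).astype(int)
m=(g>110).astype(np.uint8);n,l,s,ce=cv2.connectedComponentsWithStats(m)
for i in range(1,n):
    if s[i][4]>500: print(s[i],ce[i].round(0))
c1,f1=load('wr1');lab=l[int(v),int(u)];print('lab',lab)
b=cv2.minAreaRect(np.argwhere(l==lab)[:,::-1].astype(np.float32));print(b)
k=[onplane(c,[p],.02)[0] for p in cv2.boxPoints(b)];print(np.round(k,3))
cv2.imwrite('pics/top_fin.png',r.grab_frame('top'))
# top-view change of bystanders
a=cv2.imread('pics/top0.png').astype(int);t=cv2.imread('pics/top_fin.png').astype(int)
d=(np.abs(a-t).max(2)>50).astype(np.uint8);n,l,s,ce=cv2.connectedComponentsWithStats(d)
print([(s[i].tolist()) for i in range(1,n) if s[i][4]>25])
```

```text
t 29.1 p [ 0.53   -0.3577  0.2582] yawx 10.26 zax [ 0.011 -0.006 -1.   ] F [ 0.2 -0.2 -0.2] M [ 0.06 -0.02  0.01] g 0.0854 0.0 j [ 0.45  0.37  0.06  1.6  -0.02  1.16 -0.87]
[[256. 222.]
 [256.  87.]]
[     0      0    512    345 100324] [266. 153.]
[ 220   65   76  158 4697] [258. 133.]
[ 123   74   52  115 2311] [149. 123.]
[151 294  31  58 629] [167. 327.]
lab 2
((257.5, 143.5), (157.0, 75.0), 90.0)
[[ 0.634 -0.293  0.02 ]
 [ 0.65  -0.381  0.02 ]
 [ 0.454 -0.422  0.02 ]
 [ 0.436 -0.322  0.02 ]]
[[387, 93, 112, 85, 2650], [500, 105, 12, 19, 66], [453, 129, 59, 118, 3315], [502, 144, 10, 19, 155], [365, 146, 14, 69, 238], [347, 149, 7, 18, 49], [343, 150, 15, 32, 90], [360, 179, 9, 37, 101], [244, 229, 101, 134, 4109], [504, 250, 8, 10, 50], [460, 257, 29, 56, 960], [494, 258, 18, 21, 307], [505, 277, 7, 14, 69], [496, 290, 16, 20, 266], [455, 294, 8, 20, 106], [478, 306, 34, 17, 293], [454, 322, 7, 7, 28], [509, 322, 3, 11, 26], [433, 324, 79, 60, 2916], [342, 326, 110, 58, 2759]]
```

```bash
python3 -c "
from bench import r
print(r.hand_in())"
```

```text
the job is handed in; nothing more can be done
None
```

The job is handed in: I turned the nut by hand to the arc and then with the large wrench to the stop pin, and laid the wrench back on the mat where it started. By my camera and force readings the nut stayed at the stop, but during the wrench step it wedged in the jaws and came back about 7° before I re-tightened it. The verdict was not shown.

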